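# Run a guarded power rheostat up to its end stop with an adjusting key

## Task

Before the bench supply is switched on, the load rheostat must stand at full resistance: take the flat-handled adjusting key from the tool rack, reach with its blade through the square opening in the middle of the wire guard into the slotted shaft, and turn the shaft clockwise (seen from above) until the wiper arm bears snugly against its stop pin. Feel for the slot and the stop gently: do not press on the guard, do not bear hard on the shaft, and do not force the wiper against the pin. Then hang the key back upright in the free hole of the rack, let go of it, and leave everything else on the bench where it is.

Things in the scene. Friction and masses are not known exactly. Their poses are not given: they have to be found in the camera images.
- rheostat: Bench power rheostat, fixed: grey base 214 x 184 mm, white ceramic ring 148 mm across wound with coppery wire, brass wiper arm on top of it, two terminals at the front (-x side), under a cage of 3 mm steel wires 172 x 168 mm, top at 98 mm. Origin on the shaft axis at bench height; z up.
- guard: The wire cage over the rheostat, fixed to it, of light 3 mm steel wire; the same origin and axes as the rheostat. Do not press on it (a brush is nothing, 15 N bends it).
- guard_opening (a point): Centre of the square opening in the middle of the guard, on the shaft axis, 98 mm above the bench. The clear opening between its four wires (each 3 mm thick) is 18 x 18 mm, sides along the rheostat's x and y; the other openings of the guard lead nowhere.
- wiper: Turning part under the guard: black hub, slotted steel shaft head 22 mm across clamped in it, brass wiper arm 12 mm wide reaching 66 mm from the axis. Origin on the shaft axis at bench height; x along the arm, z up. Head top 67 mm above the bench. Rubs with 0.06 N m (dry), stays where left; starts 0.5 to 1.25 rad short of the stop. 60 N of blade contact spoils the slot.
- slot_floor (a point): Middle of the slot's floor, on the shaft axis, 60 mm above the bench. The slot runs across the whole head: 22 mm long, 4.6 wide, 7 deep. Its direction is not measured: the shaft is clamped at a different angle each time, up to 0.4 rad either way from square to the wiper arm, and turns with the arm. See it through the guard, or turn the blade on the head under light pressure until it drops in.
- wiper_edge (a point): Point on the clockwise-side edge of the wiper arm, 57 mm out from the axis, that meets the stop pin.
- stop_face (a point): Point of the stop pin's surface that the wiper edge meets (the two points coincide when the arm rests on the pin).
- stop: Stop pin: fixed upright steel pin 8 mm thick, 58 mm from the shaft axis at the clockwise end of the winding (the arm meets it when pointing -2.5 rad from the rheostat's x axis). Its origin is the rheostat's origin, not the pin. Rigid: resistance rises steeply when the arm meets it; 0.15 to 0.25 N m at the shaft is snug (1.5 to 3.5 N on the pin), 0.35 N m (5 N) is forcing it.
- key: Adjusting key, 140 mm long, 90 g, hanging upright, blade down, in one of three rack holes. Origin: middle of the blade's lower edge, z up the shank. Blade 14 mm wide (along x), 3 thick (y), 14 long; shank 8 mm round; collar 30 mm across from 78 to 84 mm up; black flat handle from 84 to 140 mm, 26 wide (x), 14 thick (y): pinch its flat sides from above. The other tools have round handles.
- key_grip (a point): Middle of the key's handle, on its axis, 112 mm above the blade's lower edge.
- rack: Aluminium tool rack, fixed: plate 180 x 56 x 8 mm, top 95 mm above the bench, on two end cheeks. Origin at the centre of its underside, x along the row of holes. Three 20 mm holes, 56 mm apart; tools hang in them by their 30 mm collars, the key's blade edge then 17 mm above the bench. The other tools' handles are 28 mm thick and reach 167 mm above the bench.
- rack_hole0 (a point): Centre of the rack hole at x = -56 mm of the rack, at the plate's top.
- rack_hole1 (a point): Centre of the middle rack hole, at the plate's top.
- rack_hole2 (a point): Centre of the rack hole at x = +56 mm of the rack, at the plate's top.
- nut_driver: Nut driver with a round black handle, loose in a rack hole. Leave alone.
- cross_driver: Cross-point screwdriver with a round black handle, loose in a rack hole. Leave alone.
- beaker_a: Glass beaker, 66 mm across, 88 mm high; origin at its underside. Leave alone.
- beaker_b: Glass beaker, 56 mm across, 75 mm high. Leave alone.
- multimeter: Hand multimeter lying on its back, 88 x 180 x 40 mm. Leave alone.
- heatsink: Finned aluminium heat sink, 80 x 60 x 32 mm. Leave alone.
- spool: Grey solder spool, 52 mm across, 38 mm high. Leave alone.
- parts_tray: Open grey parts tray, 120 x 90 x 35 mm. Leave alone.
Things that resemble listed ones, but are neither listed nor needed, are in the scene too. What is shaped like the rack but pink is not meant.

How it is judged:
On the way, in this order (a step that is already met when the one before it is completed fails the run):
1. The key's blade is down in the slot of the shaft (distance between key and slot_floor below 0.004 m), for 0.2 s.
2. With the key in the slot, the wiper has been turned until it bears on its stop pin with at least 0.8 N (distance between key and slot_floor below 0.004 m and distance between wiper_edge and stop_face below 0.002 m and contact force between wiper and stop above 0.8 N), for 0.2 s.
At the end, for the whole second after the job is handed in: The wiper arm rests against its stop pin (gap at the contact point under 2 mm) and the key hangs upright (within 0.1 rad) in a rack hole by its collar, blade edge 17 mm (within 4 mm) above the bench and within 12 mm of the row of holes, at rest and released (distance between wiper_edge and stop_face below 0.002 m and z of key in the frame of rack between 0.013 and 0.021 m and y of key in the frame of rack between -0.012 and 0.012 m and angle between key's own z axis and vertical below 0.1 rad and linear speed of key below 0.02 m/s); the robot touches nothing.
It fails at once if the wiper is forced against its stop pin with more than 5 N (contact force between wiper and stop above 5 N).
It fails at once if the blade bears on the shaft with more than 60 N, all its contacts added up (contact force between key and wiper above 60 N).
It fails at once if the guard is pressed with more than 15 N by the key, or the rheostat with more than 15 N by the robot itself (contact force between key and guard above 15 N or contact force between any of the fingers, the arm and rheostat above 15 N).
It fails at once if another thing on the bench is moved by more than 20 mm (distance of any of nut_driver, cross_driver, beaker_a, beaker_b, multimeter, heatsink, spool, parts_tray from where it was at the start of the episode above 0.02 m).
It fails at once if a tool left in the rack or a beaker is tipped (angle between any of nut_driver, cross_driver, beaker_a, beaker_b's own z axis and vertical above 0.3 rad).
It also fails if it takes over 72 s, if anything falls off the work surface, if the arm or the gripper's body presses on something with over 40 N, if the wrist force passes 120 N, or if a joint passes its speed limit or range.

## Robot

A 7-joint arm with a two-finger parallel gripper is mounted at the origin on the work surface. World frame = base frame: x ahead of the robot, y to its left, z up, the work surface at z = 0. Lengths are in m, angles in rad, forces in N, time in s.
With the tool pointing down it reaches from about 0.425 to 0.875 m from the base axis. Payload 8.4 kg.
Tool frame: the origin (TCP) lies midway between the tips of the shut fingers; the grasp point (between the pads) lies 19 mm behind it; x points along the fingers, y is the direction in which the jaws open and shut, and the axes are right-handed (so a half turn about x gives the same grasp; the last joint's range is limited). The gripper opens to 85 mm and grips with 20 to 120 N. Pads are 22 mm wide; open, the fingers measure 114 mm over their backs; the gripper's body (76 mm by 85 mm) begins 54 mm behind the grasp point. The pads swing forward as they close: fully open they stand 13 mm farther back than shut.
Start: joints at [1.057, 0.333, 0.04, 1.465, -0.013, 1.343, -0.059], TCP at [0.262, -0.595, 0.231] pointing down, gripper open.
Joint ranges: [-2.58, 2.58], [-0.38, 2.09], [-1.3, 1.39], [0.25, 2.4], [-1.5, 4.64], [0.08, 2.09], [-2.65, 2.65]. Speed limits (rad/s): [2.22, 2.22, 2.79, 2.79, 3.14, 3.14, 3.14].

## Interface

Orientations are given as a unit quaternion [x, y, z, w].
In Python, from workcell import manip, get_image, camera_params gives the robot as it stands. The module is installed in compiled form; this text tells all that it offers.
- The arm moves only by the tool step_arm, never from a script. Its argument "deltas" is a list of rows, each an object with "dp": the shift along the world's x, y, z in m, a list of three; "delta_rot": the turn, a rotation vector about the world's x, y, z in rad, a list of three; "claw": the closure, from 0 (fully open) to 1 (shut). In form: [{"dp": [x, y, z], "delta_rot": [ax, ay, az], "claw": claw}, ...]. A call has 1 to 5 rows; each row is the pose to reach, as a shift and turn from the pose measured when the call began; what a row does not reach only later rows make up. A row lasts 1/10 s, in which the tool goes at most 50 mm and 8.59 degrees, less where a joint would pass 70% of its speed; a pose out of reach is approached as far as the arm can. A call with a gripper value outside its range is refused whole. The fingers move at their own pace and stop on an object; "newtons" is the grip in N (left out, the last holds). Time passes only in rows, so rows that repeat a pose let the fingers close. It gives the time, the measured TCP pose, the force and the opening at its end, in the units of the state.
- manip.sense(): the state, without advancing time (a new reading comes with each control period).
- get_image(name): name is "scene" or "side" or "wrist"; returns the picture (384x512x3 uint8, red, green, blue); there is no depth.
- camera_params(name): a dict with "fx", "fy", "cx", "cy" (pixels), "view" (4x4, takes a point from world to camera coordinates). Camera axes: x right, y down, z forward; pixel columns grow to the right and rows downward; lengths in m; the calibration is good to about 2 mm. A picture is of the moment at which its call begins: read the wrist's pose just before it. camera_params takes no time and is no camera call; for the wrist camera it gives the pose at the moment of the call.
- manip.hand_in(): hands the job in, once; it reports no verdict.
The state is a dict: "time_s": time; "q": joint angles; "qvel": joint speeds; "effort": joint torques, N m; "tool_pos": TCP position; "eef_rot": TCP orientation; "force": force on the tool from outside, world axes, zero at the start; "torque": the same for the moment, N m; "gripper_width": finger opening in m.
Only numpy, scipy, OpenCV 4.12 (cv2) and the standard library are available. Lean on these libraries where they do the work, as an engineer would, in place of code of your own. Each camera call takes 0.05 s, during which the arm holds its last target.

## Working session

There is one attempt and no reset: what is moved stays moved. The work goes in short steps, Python scripts to look and compute and a tool call to move; the robot and the scene stay as the last step left them, time stands still between calls to the robot, and variables do not carry over. Pictures are saved under pics/ and viewed, and the job is handed in when it is done.

Besides the shell and the picture viewer there is one more tool, called after "Emit:" as name([rows], argument=value, ...), one row to a line, values as JSON. step_arm: Moves the arm, as the interface text tells. Its arguments: {"type":"object","properties":{"deltas":{"type":"array"},"newtons":{"type":"number"}},"required":["deltas"]}

```bash
mkdir -p pics; cat > h.py <<'E'
import numpy as np, cv2
from workcell import manip, get_image, camera_params
def save(n,im): cv2.imwrite('pics/'+n+'.png',im[...,::-1])
def ray(cp,u,v):
    V=np.array(cp['view']);R=V[:3,:3];t=V[:3,3]
    d=R.T@np.array([(u-cp['cx'])/cp['fx'],(v-cp['cy'])/cp['fy'],1.]);return -R.T@t,d
def onz(cp,u,v,z):
    o,d=ray(cp,u,v);return o+d*(z-o[2])/d[2]
def proj(cp,p):
    V=np.array(cp['view']);c=V[:3,:3]@np.array(p)+V[:3,3]
    return np.array([cp['fx']*c[0]/c[2]+cp['cx'],cp['fy']*c[1]/c[2]+cp['cy']])
def tri(rays):
    A=np.zeros((3,3));b=np.zeros(3)
    for o,d in rays:
        d=d/np.linalg.norm(d);P=np.eye(3)-np.outer(d,d);A+=P;b+=P@o
    x=np.linalg.solve(A,b)
    return x,[float(np.linalg.norm((np.eye(3)-np.outer(d,d)/(d@d))@(x-o))) for o,d in rays]
E
python3 - <<'E'
from h import *
import json
for n in ['scene','side','wrist']:
    cp=camera_params(n);np.save('pics/cp_'+n+'0.npy',cp,allow_pickle=True)
    im=get_image(n);save(n+'0',im)
    o,d=ray(cp,256,192);print(n,cp['fx'],cp['cx'],cp['cy'],o.round(3),d.round(3))
print(manip.sense())
E
```

```text
scene 379.02698699128666 261.7902218760583 190.6599567161254 [1.311 0.173 0.957] [-0.636 -0.145 -0.758]
side 409.1379033489732 256.22812022198434 194.18884863268264 [0.271 0.963 1.08 ] [ 0.211 -0.694 -0.689]
wrist 326.9864255704736 252.05483289874667 190.2978886309584 [ 0.329 -0.566  0.373] [-0.269 -0.131 -0.954]
{'time_s': 0.15, 'q': array([ 1.05677997,  0.33373303,  0.03987373,  1.46603852, -0.01340321,
        1.34329458, -0.05851599]), 'qvel': array([-0.00097449, -0.00279058,  0.0010493 , -0.00056929,  0.00086718,
       -0.00054893,  0.0008114 ]), 'effort': array([ 3.32969794e-03, -6.59041929e+01,  1.36769246e+00, -4.05867970e+01,
        1.69424823e-02,  9.61067621e-03,  8.91387708e-05]), 'tool_pos': array([ 0.26180986, -0.59456986,  0.23065014]), 'eef_rot': array([-0.69184047, -0.14601134,  0.69206779, -0.14518824]), 'force': array([ 0.16662617, -0.14117188, -0.44832086]), 'torque': array([-0.05588168,  0.00340538,  0.03276777]), 'gripper_width': 0.08543916802366833}
```

View pics/scene0.png

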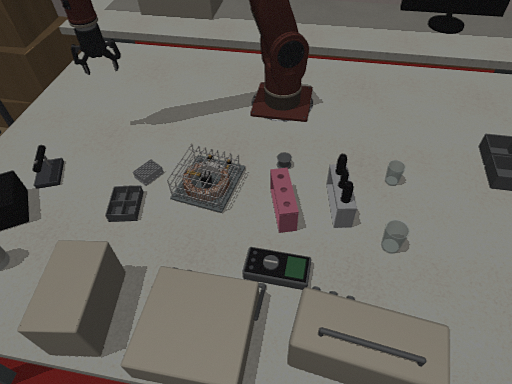

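View pics/side0.png

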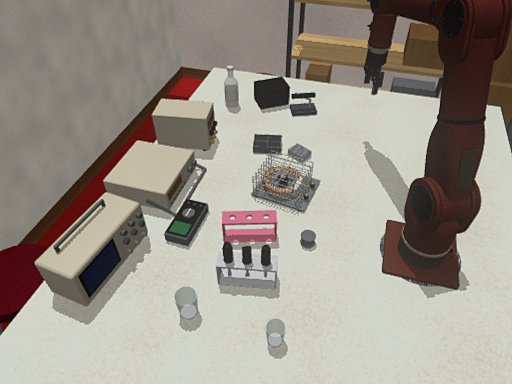

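View pics/wrist0.png

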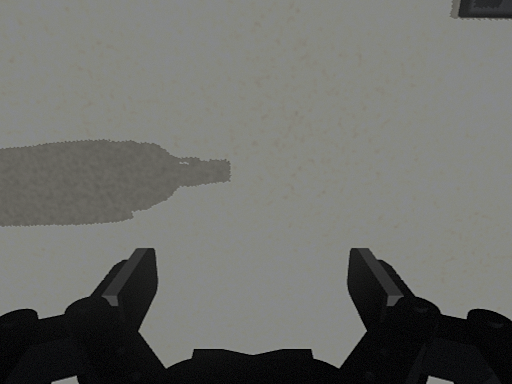

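The grey rack is at scene (341,195) and side (247,265). The pink decoy is at scene (284,200). The rheostat is at scene (207,178). Next I'll crop in closer.

```bash
python3 - <<'E'
from h import *
a=cv2.imread('pics/scene0.png');b=cv2.imread('pics/side0.png')
c1=cv2.resize(a[140:235,300:375],None,fx=5,fy=5,interpolation=cv2.INTER_CUBIC)
c2=cv2.resize(b[230:300,205:290],None,fx=5,fy=5,interpolation=cv2.INTER_CUBIC)
o=np.zeros((480,800,3),np.uint8);o[:475,:375]=c1;o[:350,375:800]=c2
cv2.imwrite('pics/crop1.png',o)
c1=cv2.resize(a[140:220,160:255],None,fx=4.2,fy=4.2,interpolation=cv2.INTER_CUBIC)
c2=cv2.resize(b[145:220,245:330],None,fx=4.6,fy=4.6,interpolation=cv2.INTER_CUBIC)
o=np.zeros((350,800,3),np.uint8);o[:c1.shape[0],:c1.shape[1]]=c1;o[:c2.shape[0],400:400+c2.shape[1]]=c2
cv2.imwrite('pics/crop2.png',o)
E
```

```text
(no output)
```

View pics/crop1.png

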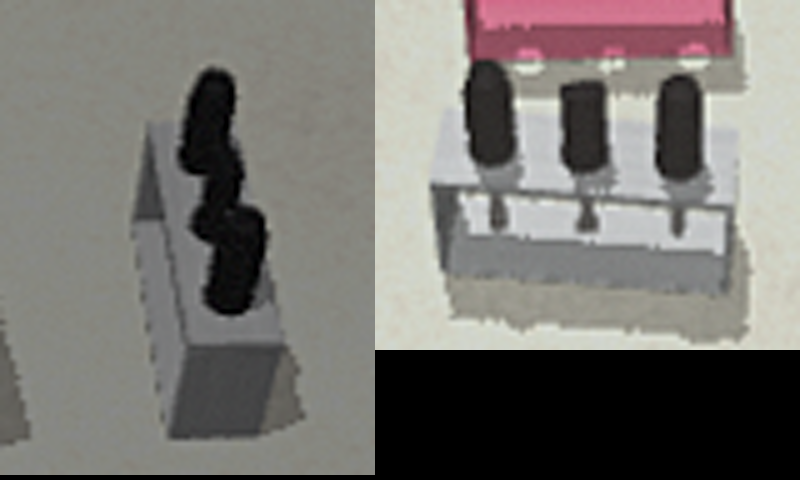

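View pics/crop2.png

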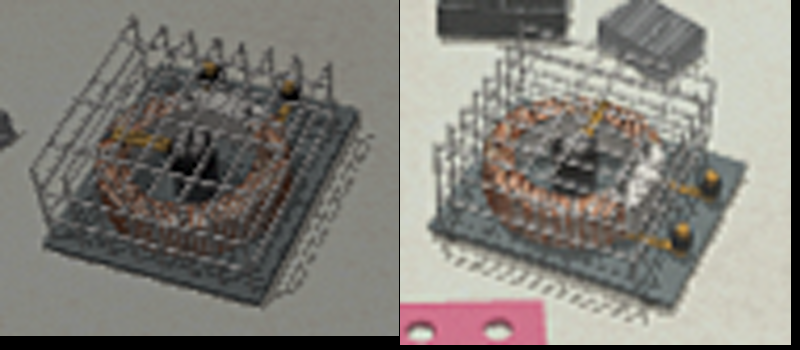

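```bash
python3 - <<'E'
from h import *
S=camera_params('scene');D=camera_params('side')
for n,cp,pts in [('scene',S,[(337.4,209.6),(356.4,209),(329.6,164.6)]),('side',D,[(217,266.6),(277.4,271.6),(277.6,255.6),(219,252)])]:
    for p in pts: print(n,p,onz(cp,*p,0.095).round(3))
# tool tops: scene tops & side tops
sc=[(216,70),(222,150),(238,210)]; sd=[(682,78),(585,88),(488,65)]
# scene top = far row end.
for i in range(3):
    for j in range(3):
        a=ray(S,300+sc[i][0]/5,140+sc[i][1]/5);b=ray(D,205+(sd[j][0]-375)/5,230+sd[j][1]/5)
        x,e=tri([a,b]);print(i,j,x.round(3),np.round(e,4))
# rheostat : top cage corners/ base corners
for cp,o,f,pts,n in [(S,(160,140),4.2,[(265,303),(45,245),(358,112)],'base sc'),(D,(245,145),4.6,[(430-400,228),(672-400,305),(745-400,165)],'base sd')]:
    for p in pts: print(n,onz(cp,o[0]+p[0]/f,o[1]+p[1]/f,0.006).round(3))
E
```

```text
scene (337.4, 209.6) [0.614 0.251 0.095]
scene (356.4, 209) [0.602 0.305 0.095]
scene (329.6, 164.6) [0.435 0.217 0.095]
side (217, 266.6) [0.591 0.308 0.095]
side (277.4, 271.6) [0.416 0.275 0.095]
side (277.6, 255.6) [0.43  0.219 0.095]
side (219, 252) [0.604 0.256 0.095]
0 0 [0.458 0.25  0.169] [0.0005 0.0005]
0 1 [0.497 0.263 0.186] [0.0202 0.0202]
0 2 [0.54  0.27  0.216] [0.0336 0.0336]
1 0 [0.473 0.246 0.137] [0.0204 0.0204]
1 1 [0.512 0.259 0.154] [0.0015 0.0015]
1 2 [0.556 0.266 0.185] [0.0162 0.0162]
2 0 [0.486 0.249 0.118] [0.0376 0.0376]
2 1 [0.524 0.261 0.134] [0.0149 0.0149]
2 2 [0.568 0.268 0.165] [0.0007 0.0007]
base sc [ 0.613 -0.096  0.006]
base sc [ 0.587 -0.28   0.006]
base sc [ 0.404 -0.069  0.006]
base sd [ 0.612 -0.1    0.006]
base sd [ 0.403 -0.07   0.006]
base sd [ 0.377 -0.25   0.006]
```

The middle tool's top stands at 0.154 m, against about 0.167 m for its neighbours. That makes it the key, at about (0.512, 0.260). First I'll look at the rheostat with the wrist camera on the way over.

```bash
python3 - <<'E'
from h import *
from scipy.spatial.transform import Rotation as R
s=manip.sense();M=R.from_quat(s['eef_rot']).as_matrix();print(M.round(3))
V=np.array(camera_params('wrist')['view']);o=-V[:3,:3].T@V[:3,3]
print('cam in tool',(M.T@(o-s['tool_pos'])).round(4));print((M.T@V[:3,:3].T).round(3))
# tool pose wanted so that image centre ray hits (0.495,-0.175,0.067) from TCP z=0.2, same orientation
for tz in (0.2,0.25,0.3):
    d=V[:3,:3].T@np.array([0,0,1.]);off=o-s['tool_pos'];cz=tz+off[2]
    c=np.array([0.495,-0.175,0.067])-d*(0.067-cz)/d[2]; print(tz,(c-off).round(3),(c-off-s['tool_pos']).round(3),np.linalg.norm((c-off)[:2]))
E
```

```text
[[-0.001  0.403 -0.915]
 [ 0.001 -0.915 -0.403]
 [-1.    -0.001  0.   ]]
cam in tool [-0.1426  0.0004 -0.073 ]
[[-0.001 -0.294  0.956]
 [ 1.    -0.     0.001]
 [ 0.     0.956  0.294]]
0.2 [ 0.506 -0.17   0.2  ] [ 0.244  0.425 -0.031] 0.533347345066588
0.25 [ 0.52  -0.164  0.25 ] [0.258 0.431 0.019] 0.5448287344166923
0.3 [ 0.534 -0.157  0.3  ] [0.272 0.437 0.069] 0.5564985063507625
```

Emit:
step_arm([
  {"dp": [0.02, 0.045, 0], "delta_rot": [0, 0, 0], "claw": 0},
  {"dp": [0.038, 0.09, 0], "delta_rot": [0, 0, 0], "claw": 0},
  {"dp": [0.057, 0.135, 0], "delta_rot": [0, 0, 0], "claw": 0},
  {"dp": [0.076, 0.18, -0.01], "delta_rot": [0, 0, 0], "claw": 0},
  {"dp": [0.095, 0.225, -0.02], "delta_rot": [0, 0, 0], "claw": 0},
])

```text
time_s: 0.65
tool_pos: [0.3573, -0.3677, 0.2105]
eef_rot: [-0.692, -0.146, 0.692, -0.145]
force: [0.2, -0.2, 0.6]
gripper_width: 0.0852
```

Emit:
step_arm([
  {"dp": [0.02, 0.045, 0], "delta_rot": [0, 0, 0], "claw": 0},
  {"dp": [0.038, 0.09, 0], "delta_rot": [0, 0, 0], "claw": 0},
  {"dp": [0.057, 0.135, 0], "delta_rot": [0, 0, 0], "claw": 0},
  {"dp": [0.072, 0.165, -0.01], "delta_rot": [0, 0, 0], "claw": 0},
  {"dp": [0.072, 0.165, -0.01], "delta_rot": [0, 0, 0], "claw": 0},
])

```text
time_s: 1.15
tool_pos: [0.4307, -0.1977, 0.1997]
eef_rot: [-0.691, -0.149, 0.691, -0.147]
force: [0.2, -0.2, 0.0]
gripper_width: 0.0854
```

```bash
python3 - <<'E'
from h import *
import pickle
s=manip.sense();cp=camera_params('wrist');im=get_image('wrist');save('w1',im);pickle.dump((cp,s),open('pics/w1.pkl','wb'))
print(s['tool_pos'].round(3),s['qvel'].round(3),s['force'].round(2),s['time_s'])
save('w1c',cv2.resize(im[20:220,150:400],None,fx=3,fy=3,interpolation=cv2.INTER_CUBIC))
E
```

```text
[ 0.431 -0.198  0.2  ] [ 0.045  0.002  0.083 -0.017  0.028  0.018  0.074] [ 0.19 -0.19  0.03] 1.15
```

View pics/w1.png

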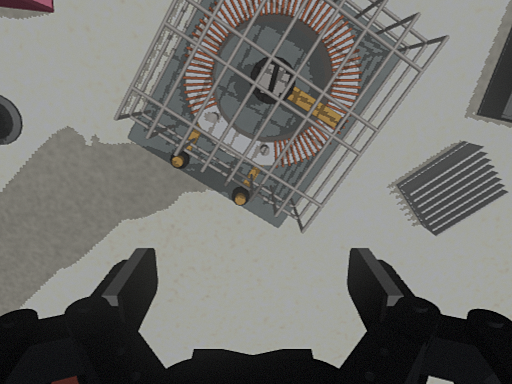

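View pics/w1c.png

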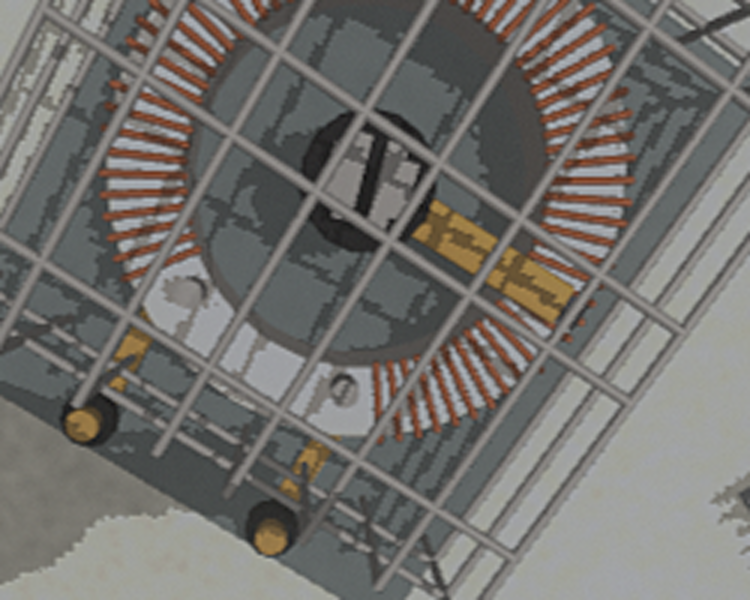

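```bash
python3 - <<'E'
from h import *
import pickle
cp,s=pickle.load(open('pics/w1.pkl','rb'))
f=lambda x,y,z:onz(cp,150+(x-1)/3,20+(y-1)/3,z)
P=[f(x,y,.098) for x,y in [(368,110),(437,160),(385,240),(318,190)]]
for p in P:print(p.round(4))
print('open c',np.mean(P,0).round(4),[round(float(np.linalg.norm(P[i]-P[i-1])),4) for i in range(4)])
e=P[0]-P[3];print('rheo x yaw',np.arctan2(e[1],e[0])); e=P[1]-P[2];print(np.arctan2(e[1],e[0]))
print('hub c',f(370,180,.067).round(4))
a,b=f(381,135,.067),f(362,212,.067);print('slot',np.linalg.norm(a-b),np.arctan2(*(a-b)[1::-1]),((a+b)/2).round(4))
c=f(577,300,.067)  # arm tip
m=f(427,217,.067);print('arm yaw',np.arctan2(*(c-m)[1::-1]),c)
q=f(342,385,.067);print('pin',q.round(4),np.linalg.norm((q-f(370,180,.067))[:2]),np.arctan2(*(q-f(370,180,.067))[1::-1]))
im=cv2.imread('pics/w1.png');cv2.imwrite('pics/w1d.png',cv2.resize(im[40:120,230:320],None,fx=8,fy=7,interpolation=cv2.INTER_CUBIC))
E
```

```text
[ 0.5235 -0.1719  0.098 ]
[ 0.5203 -0.1913  0.098 ]
[ 0.4989 -0.188   0.098 ]
[ 0.5027 -0.1686  0.098 ]
open c [ 0.5114 -0.1799  0.098 ] [0.021, 0.0197, 0.0216, 0.0198]
rheo x yaw -0.1574850329368471
-0.15498858006553828
hub c [ 0.5114 -0.1802  0.067 ]
slot 0.019896478202093816 0.18494881103145072 [ 0.5129 -0.1799  0.067 ]
arm yaw -1.6283869216649751 [ 0.50637655 -0.24552912  0.067     ]
pin [ 0.4585 -0.1964  0.067 ] 0.055296728246077495 -2.844254654614797
```

View pics/w1d.png

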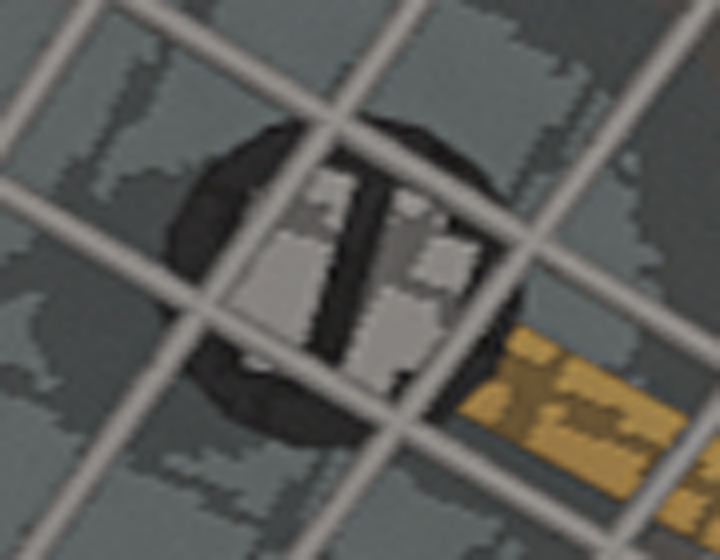

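Findings from the close view:
- The opening is centred at (0.511, -0.180), and its wires are 21 mm apart centre to centre.
- The rheostat yaw is -0.156.
- The slot yaw is about 0.19 and the arm yaw is -1.63, so about 1.03 rad clockwise remains to the stop pin at crop (342,385).

Next is a look at the key from above the rack.

Emit:
step_arm([
  {"dp": [0.0, 0.03, 0.03], "delta_rot": [0, 0, -0.05], "claw": 0},
  {"dp": [0.0, 0.07, 0.06], "delta_rot": [0, 0, -0.1], "claw": 0},
  {"dp": [0, 0.12, 0.07], "delta_rot": [0, 0, -0.15], "claw": 0},
  {"dp": [0, 0.168, 0.07], "delta_rot": [0, 0, -0.2], "claw": 0},
  {"dp": [0.005, 0.217, 0.07], "delta_rot": [0, 0, -0.25], "claw": 0},
])

```text
time_s: 1.7
tool_pos: [0.4345, 0.0166, 0.2709]
eef_rot: [0.705, 0.058, -0.704, 0.058]
force: [1.3, -1.4, -0.0]
gripper_width: 0.0853
```

Emit:
step_arm([
  {"dp": [0.0, 0.048, 0], "delta_rot": [0, 0, 0], "claw": 0},
  {"dp": [0.0, 0.096, 0], "delta_rot": [0, 0, 0], "claw": 0},
  {"dp": [0, 0.144, 0], "delta_rot": [0, 0, 0], "claw": 0},
  {"dp": [0, 0.192, 0], "delta_rot": [0, 0, 0], "claw": 0},
  {"dp": [0.005, 0.23, 0], "delta_rot": [0, 0, 0], "claw": 0},
])

```text
time_s: 2.2
tool_pos: [0.4395, 0.248, 0.2714]
eef_rot: [0.705, 0.058, -0.704, 0.058]
force: [0.7, -0.3, 0.1]
gripper_width: 0.0852
```

Emit:
step_arm([
  {"dp": [0.0, 0.004, 0], "delta_rot": [0, 0, 0], "claw": 0},
  {"dp": [0.0, 0.004, 0], "delta_rot": [0, 0, 0], "claw": 0},
])

```text
time_s: 2.4
tool_pos: [0.4399, 0.252, 0.2712]
eef_rot: [0.705, 0.058, -0.704, 0.058]
force: [-0.5, 0.1, 0.3]
gripper_width: 0.0853
```

```bash
cat > snap.py <<'E'
from h import *
import pickle,sys
from scipy.spatial.transform import Rotation as R
n=sys.argv[1]
s=manip.sense();cp=camera_params('wrist');im=get_image('wrist');save(n,im);pickle.dump((cp,s),open('pics/%s.pkl'%n,'wb'))
M=R.from_quat(s['eef_rot']).as_matrix()
print(s['tool_pos'].round(4),'yaw y',np.arctan2(M[1,1],M[0,1]).round(4),'x',M[:,0].round(4),'qv',abs(s['qvel']).max().round(4),s['force'].round(2),s['torque'].round(3),s['time_s'],s['gripper_width'])
print(s['q'].round(3))
if len(sys.argv)>2:
    x0,y0,x1,y1,k=map(int,sys.argv[2:7]);save(n+'c',cv2.resize(im[y0:y1,x0:x1],None,fx=k,fy=k,interpolation=cv2.INTER_CUBIC))
E
python3 snap.py w2 100 0 400 200 2
```

```text
[0.4399 0.252  0.2712] yaw y -1.4062 x [ 1.e-03  6.e-04 -1.e+00] qv 0.0353 [-0.47  0.08  0.29] [-0.005  0.062 -0.01 ] 2.4 0.0852922317362479
[ 0.204  0.08  -0.844  1.712  0.061  1.376 -2.057]
```

View pics/w2.png

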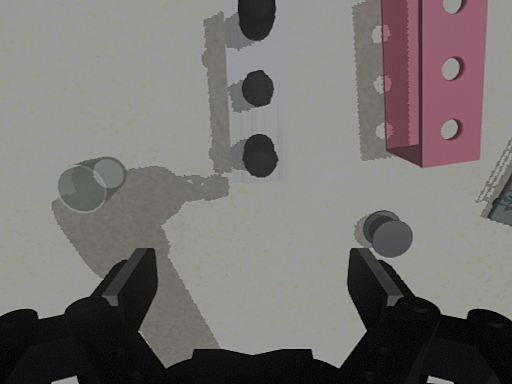

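```bash
python3 - <<'E'
from h import *
im=cv2.imread('pics/w2.png');cv2.imwrite('pics/w2d.png',np.clip(cv2.resize(im[0:190,190:320],None,fx=4.5,fy=3.15*1.0,interpolation=cv2.INTER_CUBIC).astype(float)*1.5,0,255))
cv2.imwrite('pics/w2e.png',np.clip(cv2.resize(im[60:115,225:290],None,fx=10,fy=10,interpolation=cv2.INTER_CUBIC).astype(float)*2.5,0,255))
E
```

```text
[ WARN:0@0.177] global loadsave.cpp:1063 imwrite_ Unsupported depth image for selected encoder is fallbacked to CV_8U.
```

View pics/w2e.png

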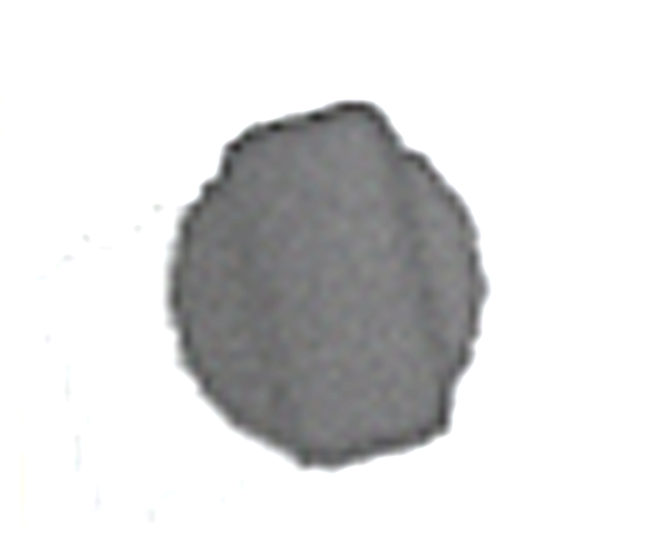

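The key shows as a rectangle over its round collar, at w2 (258.5, 88), with its long side slightly off the row direction.

```bash
python3 - <<'E'
from h import *
import pickle
cp,s=pickle.load(open('pics/w2.pkl','rb'))
f=lambda x,y,z=.157:onz(cp,225+(x-4.5)/10,60+(y-4.5)/10,z)
c=[f(235,140),f(370,105),f(445,430),f(310,462)]
a=(c[0]+c[1])/2;b=(c[2]+c[3])/2;d=a-b
print(np.mean(c,0).round(4),np.linalg.norm(d),np.linalg.norm(c[0]-c[1]),'yaw',np.arctan2(d[1],d[0]))
for e in (c[0]-c[3],c[1]-c[2]): print(np.arctan2(e[1],e[0]))
S=camera_params('scene');D=camera_params('side')
x,e=tri([ray(cp,258.5,87.9),ray(S,300+222/5,140+150/5),ray(D,205+(585-375)/5,230+88/5)]);print(x.round(4),np.round(e,4))
# collar: round, z .101 : extents x 172..485
print('collar',f(328,284,.101).round(4), f(172,284,.101),f(485,284,.101))
# rack edges in w2: plate; print plate corner candidates
print('rack near edge', onz(cp,232,183,.095).round(4), onz(cp,285,181,.095).round(4))
E
```

```text
[0.5143 0.2582 0.157 ] 0.023861973781871198 0.010272769047985372 yaw 0.4082062839566201
0.403232521059972
0.41315011151252373
[0.5129 0.2588 0.1546] [0.0017 0.0019 0.0018]
collar [0.5148 0.2584 0.101 ] [0.51249192 0.27241253 0.101     ] [0.51717067 0.24421116 0.101     ]
rack near edge [0.4201 0.2681 0.095 ] [0.4309 0.2156 0.095 ]
```

View pics/w2d.png

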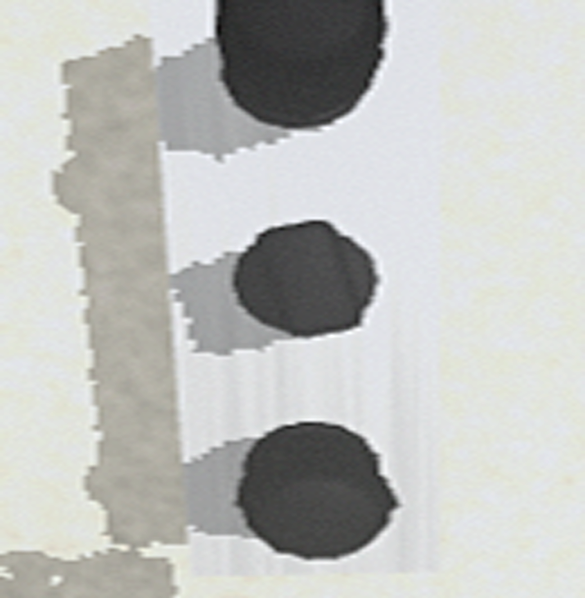

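Emit:
step_arm([
  {"dp": [0.03, 0.002, -0.02], "delta_rot": [0, 0, 0.1], "claw": 0},
  {"dp": [0.06, 0.005, -0.05], "delta_rot": [0, 0, 0.2], "claw": 0},
  {"dp": [0.0745, 0.0065, -0.08], "delta_rot": [0, 0, 0.245], "claw": 0},
  {"dp": [0.0745, 0.0065, -0.08], "delta_rot": [0, 0, 0.245], "claw": 0},
  {"dp": [0.0745, 0.0065, -0.08], "delta_rot": [0, 0, 0.245], "claw": 0},
])

```text
time_s: 2.95
tool_pos: [0.5147, 0.2554, 0.191]
eef_rot: [-0.693, -0.142, 0.693, -0.142]
force: [-0.5, -0.3, 1.0]
gripper_width: 0.0851
```

```bash
python3 snap.py w3
```

```text
[0.5147 0.2554 0.191 ] yaw y -1.1662 x [-3.e-04 -7.e-04 -1.e+00] qv 0.0378 [-0.47 -0.25  0.96] [ 0.058 -0.016 -0.05 ] 2.95 0.08511946467726458
[ 0.158  0.311 -0.833  1.673  0.24   1.265 -1.891]
```

View pics/w3.png

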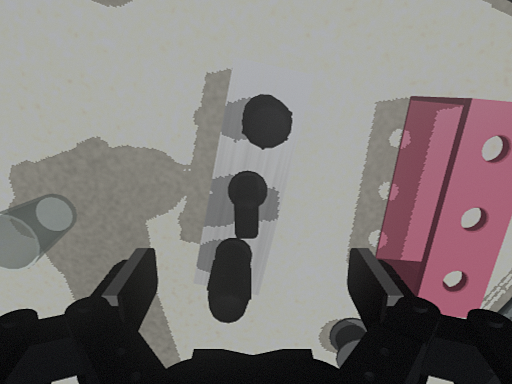

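```bash
python3 - <<'E'
from h import *
import pickle
from scipy.spatial.transform import Rotation as R
cp,s=pickle.load(open('pics/w3.pkl','rb'))
im=cv2.imread('pics/w3.png');cv2.imwrite('pics/w3c.png',np.clip(cv2.resize(im[160:250,205:295],None,fx=6.5,fy=6.5,interpolation=cv2.INTER_CUBIC).astype(float)*2.5,0,255).astype('uint8'))
M=R.from_quat(s['eef_rot']).as_matrix()
for p in [(.5145,.2585,.157),(.5145,.2585,.101)]: print(proj(cp,p))
print('tool frame of key', M.T@(np.array([.5145,.2585,.157])-s['tool_pos']))
E
```

```text
[245.89611934 219.20152532]
[247.13515227 190.70401813]
tool frame of key [ 0.03402139 -0.00296947 -0.00111003]
```

View pics/w3c.png

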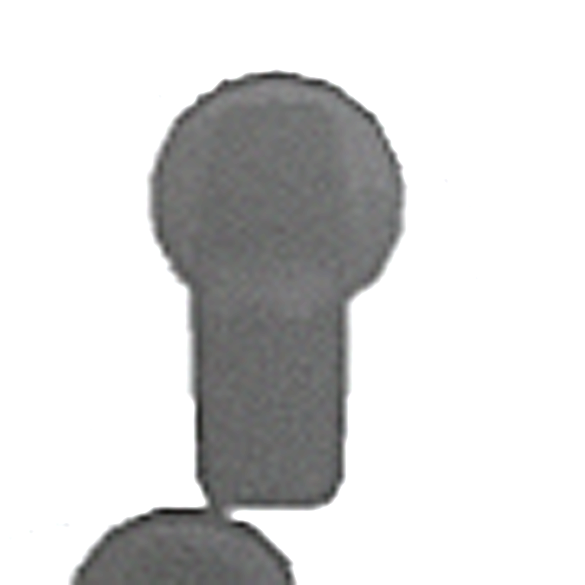

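Columns and yaw match the prediction within a pixel. I'll descend and grip.

Emit:
step_arm([
  {"dp": [-0.0005, 0.003, -0.02], "delta_rot": [0, 0, 0], "claw": 0},
  {"dp": [-0.0005, 0.003, -0.05], "delta_rot": [0, 0, 0], "claw": 0},
  {"dp": [-0.0005, 0.003, -0.078], "delta_rot": [0, 0, 0], "claw": 0},
  {"dp": [-0.0005, 0.003, -0.078], "delta_rot": [0, 0, 0], "claw": 0},
  {"dp": [-0.0005, 0.003, -0.078], "delta_rot": [0, 0, 0], "claw": 0.4},
], newtons=30)

```text
time_s: 3.5
tool_pos: [0.5146, 0.2593, 0.1162]
eef_rot: [0.694, 0.142, -0.691, 0.142]
force: [0.1, -0.1, 0.0]
gripper_width: 0.0733
```

Emit:
step_arm([
  {"dp": [0, 0, 0], "delta_rot": [0, 0, 0], "claw": 0.6},
  {"dp": [0, 0, 0], "delta_rot": [0, 0, 0], "claw": 0.7},
  {"dp": [0, 0, 0], "delta_rot": [0, 0, 0], "claw": 0.8},
  {"dp": [0, 0, 0], "delta_rot": [0, 0, 0], "claw": 0.9},
  {"dp": [0, 0, 0], "delta_rot": [0, 0, 0], "claw": 1},
], newtons=40)

```text
time_s: 4.0
tool_pos: [0.515, 0.2594, 0.1169]
eef_rot: [0.694, 0.142, -0.691, 0.142]
force: [-0.9, -1.3, 6.7]
gripper_width: 0.0138
```

Emit:
step_arm([
  {"dp": [0, 0, 0], "delta_rot": [0, 0, 0], "claw": 1},
  {"dp": [0, 0, 0], "delta_rot": [0, 0, 0], "claw": 1},
], newtons=60)

```text
time_s: 4.2
tool_pos: [0.515, 0.2595, 0.117]
eef_rot: [0.694, 0.142, -0.691, 0.142]
force: [-0.3, -0.0, 1.9]
gripper_width: 0.0134
```

```bash
python3 snap.py w4
```

```text
[0.515  0.2595 0.117 ] yaw y -1.166 x [ 4.4e-03  2.0e-04 -1.0e+00] qv 0.0031 [-0.33 -0.03  1.89] [-0.073  0.117 -0.034] 4.2 0.013394334814163118
[ 0.123  0.383 -0.809  1.755  0.307  1.13  -1.948]
```

View pics/w4.png

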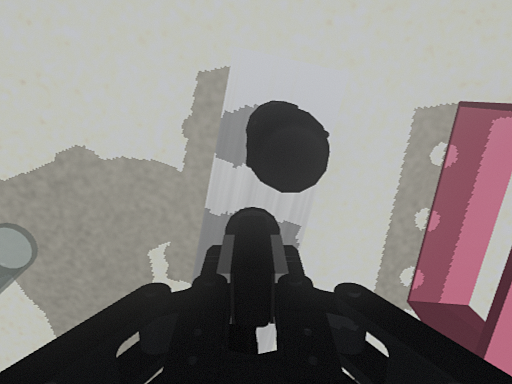

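Gripped: the opening reads 13.4 mm. Next I lift and carry the key over the rheostat.

Emit:
step_arm([
  {"dp": [0, 0, 0.02], "delta_rot": [0, 0, 0], "claw": 1},
  {"dp": [0, 0, 0.05], "delta_rot": [0, 0, 0], "claw": 1},
  {"dp": [0, 0, 0.09], "delta_rot": [0, 0, 0], "claw": 1},
  {"dp": [0, 0, 0.125], "delta_rot": [0, 0, 0], "claw": 1},
  {"dp": [0, -0.02, 0.135], "delta_rot": [0, 0, 0], "claw": 1},
])

```text
time_s: 4.75
tool_pos: [0.5152, 0.243, 0.2558]
eef_rot: [0.696, 0.144, -0.689, 0.143]
force: [-0.1, 0.2, -0.8]
gripper_width: 0.0133
```

Emit:
step_arm([
  {"dp": [0, -0.045, 0], "delta_rot": [0, 0, -0.05], "claw": 1},
  {"dp": [0, -0.09, 0], "delta_rot": [0, 0, -0.1], "claw": 1},
  {"dp": [0, -0.135, 0], "delta_rot": [0, 0, -0.15], "claw": 1},
  {"dp": [0, -0.18, 0], "delta_rot": [0, 0, -0.2], "claw": 1},
  {"dp": [-0.002, -0.225, 0], "delta_rot": [0, 0, -0.215], "claw": 1},
])

```text
time_s: 5.25
tool_pos: [0.5127, 0.0162, 0.2557]
eef_rot: [0.707, 0.068, -0.701, 0.067]
force: [1.1, -0.2, -1.9]
gripper_width: 0.0132
```

Emit:
step_arm([
  {"dp": [0, -0.045, 0], "delta_rot": [0, 0, 0], "claw": 1},
  {"dp": [0, -0.09, 0], "delta_rot": [0, 0, 0], "claw": 1},
  {"dp": [0, -0.135, 0], "delta_rot": [0, 0, 0], "claw": 1},
  {"dp": [-0.001, -0.17, 0], "delta_rot": [0, 0, 0], "claw": 1},
  {"dp": [-0.002, -0.19, 0], "delta_rot": [0, 0, 0], "claw": 1},
])

```text
time_s: 5.75
tool_pos: [0.5098, -0.1776, 0.255]
eef_rot: [0.707, 0.067, -0.701, 0.066]
force: [0.5, 0.1, -1.0]
gripper_width: 0.0134
```

```bash
python3 snap.py w5; python3 - <<'E'
from h import *
a=get_image('scene');b=get_image('side');save('scene1',a);save('side1',b)
o=np.zeros((500,800,3),np.uint8)
c=cv2.resize(a[90:215,160:260],None,fx=4,fy=4,interpolation=cv2.INTER_CUBIC);o[:500,:400]=c
c=cv2.resize(b[90:215,240:340],None,fx=4,fy=4,interpolation=cv2.INTER_CUBIC);o[:500,400:]=c
save('crop3',o)
E
```

```text
[ 0.5098 -0.1776  0.255 ] yaw y -1.3825 x [ 0.0079  0.0015 -1.    ] qv 0.3123 [ 0.5   0.15 -0.99] [-0.023  0.004 -0.018] 5.75 0.013433620136692036
[ 0.738  0.128 -0.525  1.682  0.063  1.342 -1.18 ]
```

View pics/crop3.png

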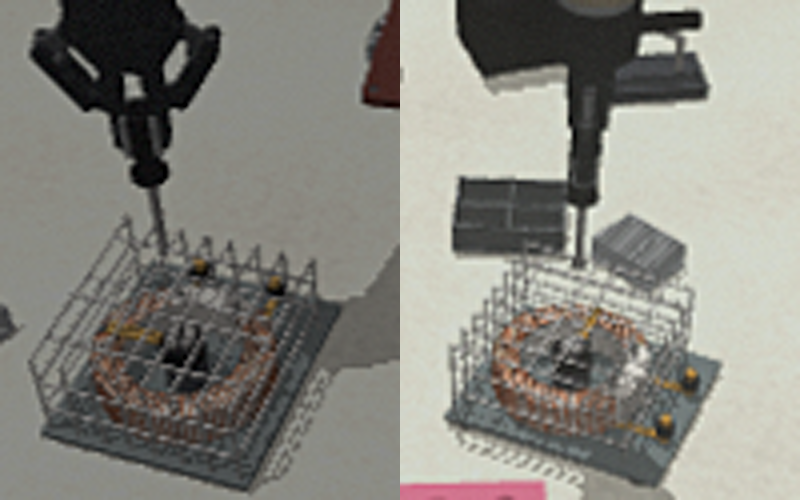

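View pics/w5.png

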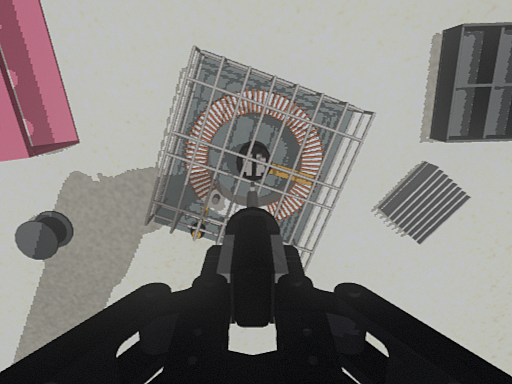

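```bash
python3 - <<'E'
from h import *
import pickle
cp,s=pickle.load(open('pics/w5.pkl','rb'))
im=cv2.imread('pics/w5.png');cv2.imwrite('pics/w5c.png',cv2.resize(im[140:230,210:300],None,fx=6.5,fy=6.5,interpolation=cv2.INTER_CUBIC))
S=camera_params('scene');D=camera_params('side')
x,e=tri([ray(S,160+164.5/4,90+255/4),ray(D,240+179/4,90+265/4)]);print(x,e)
s=manip.sense();print(s['tool_pos'],s['time_s'])
E
```

```text
[ 0.50919309 -0.17940021  0.15126618] [0.0015194764469823269, 0.0015194764469821037]
[ 0.51021312 -0.17514187  0.25500073] 5.9
```

View pics/w5c.png

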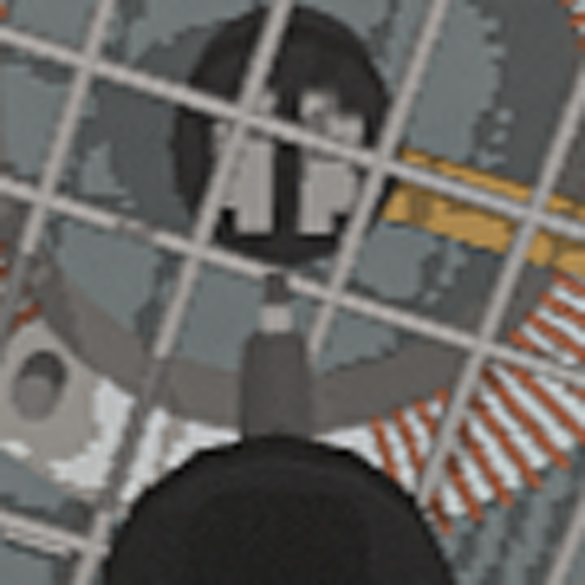

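```bash
python3 - <<'E'
from h import *
import pickle
cp,s=pickle.load(open('pics/w5.pkl','rb'))
T=s['tool_pos']
for v in (274,277,280):
  p=onz(cp,210+276/6.5-.4,140+v/6.5-.4,.155); k=p-np.array([np.cos(.188),np.sin(.188),0])*.007; print(v,p.round(4),'key-TCP',(k-T).round(4))
f=lambda x,y,z:onz(cp,210+x/6.5-.4,140+y/6.5-.4,z)
P=[f(x,y,.098) for x,y in [(243,115),(380,163),(333,295),(200,247)]]
for p in P:print(p.round(4))
print('open',np.mean(P,0).round(4))
a,b=f(288,100,.067),f(285,232,.067);print('slot mid pts',a.round(4),b.round(4),np.linalg.norm(a-b),np.arctan2(*(a-b)[1::-1]))
print(f(282,128,.067))
E
```

```text
274 [ 0.5161 -0.1775  0.155 ] key-TCP [-0.0005 -0.0012 -0.1   ]
277 [ 0.5158 -0.1775  0.155 ] key-TCP [-0.0009 -0.0013 -0.1   ]
280 [ 0.5154 -0.1776  0.155 ] key-TCP [-0.0012 -0.0014 -0.1   ]
[ 0.5233 -0.1714  0.098 ]
[ 0.5201 -0.192   0.098 ]
[ 0.4994 -0.1892  0.098 ]
[ 0.5029 -0.1688  0.098 ]
open [ 0.5114 -0.1803  0.098 ]
slot mid pts [ 0.521  -0.1785  0.067 ] [ 0.4999 -0.1821  0.067 ] 0.02141982206332601 0.1672736293345157
[ 0.51645426 -0.17845885  0.067     ]
```

Emit:
step_arm([
  {"dp": [0.0023, -0.0038, 0], "delta_rot": [-0.001, 0.005, -0.005], "claw": 1},
  {"dp": [0.0023, -0.0038, -0.015], "delta_rot": [-0.001, 0.005, -0.005], "claw": 1},
  {"dp": [0.0023, -0.0038, -0.03], "delta_rot": [-0.001, 0.005, -0.005], "claw": 1},
  {"dp": [0.0023, -0.0038, -0.04], "delta_rot": [-0.001, 0.005, -0.005], "claw": 1},
  {"dp": [0.0023, -0.0038, -0.04], "delta_rot": [-0.001, 0.005, -0.005], "claw": 1},
])

```text
time_s: 6.4
tool_pos: [0.5114, -0.1782, 0.2126]
eef_rot: [-0.704, -0.066, 0.704, -0.064]
force: [-0.0, -0.0, -1.0]
gripper_width: 0.0133
```

Emit:
step_arm([
  {"dp": [0, 0, 0], "delta_rot": [0, 0, 0], "claw": 1},
  {"dp": [0, 0, 0], "delta_rot": [0, 0, 0], "claw": 1},
  {"dp": [0, 0, 0], "delta_rot": [0, 0, 0], "claw": 1},
])

```text
time_s: 6.7
tool_pos: [0.5116, -0.1783, 0.2131]
eef_rot: [0.704, 0.066, -0.704, 0.065]
force: [-0.9, -0.5, -1.2]
gripper_width: 0.0134
```

```bash
python3 snap.py w6 210 130 300 220 6
```

```text
[ 0.5116 -0.1783  0.2131] yaw y -1.3856 x [ 4.0e-04  2.5e-03 -1.0e+00] qv 0.0021 [-0.93 -0.55 -1.17] [ 0.004 -0.016  0.016] 6.7 0.013427911867070362
[ 0.731  0.164 -0.526  1.732  0.083  1.269 -1.2  ]
```

View pics/w6c.png

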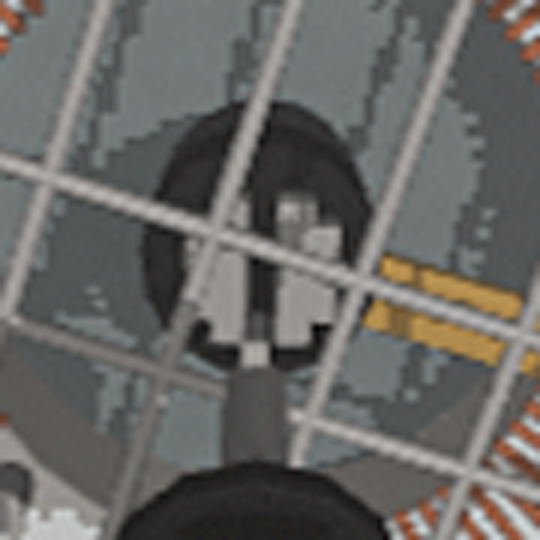

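```bash
python3 - <<'E'
from h import *
import pickle
cp,s=pickle.load(open('pics/w6.pkl','rb'));T=s['tool_pos']
f=lambda x,y,z:onz(cp,210+x/6-.4,130+y/6-.4,z)
for v in (308,314,318):
  p=f(258,v,T[2]-.1); k=p-np.array([np.cos(.185),np.sin(.185),0])*.007; print(v,p.round(4),'key',k.round(4),'key-TCP',(k-T).round(4))
P=[f(x,y,.098) for x,y in [(217,232),(360,284),(303,425),(152,372)]]
for p in P:print(p.round(4))
print('open',np.mean(P,0).round(4))
a,b=f(263,190,.067),f(261,300,.067);print('slot',a.round(4),b.round(4),np.arctan2(*(a-b)[1::-1]))
im=cv2.imread('pics/w6.png');cv2.imwrite('pics/w6d.png',cv2.resize(im[150:200,225:285],None,fx=12,fy=12,interpolation=cv2.INTER_CUBIC))
E
```

```text
308 [ 0.5179 -0.1783  0.1131] key [ 0.5111 -0.1796  0.1131] key-TCP [-0.0005 -0.0014 -0.1   ]
314 [ 0.5172 -0.1785  0.1131] key [ 0.5103 -0.1798  0.1131] key-TCP [-0.0013 -0.0015 -0.1   ]
318 [ 0.5166 -0.1786  0.1131] key [ 0.5098 -0.1799  0.1131] key-TCP [-0.0018 -0.0016 -0.1   ]
[ 0.5233 -0.1717  0.098 ]
[ 0.5197 -0.1921  0.098 ]
[ 0.4985 -0.1883  0.098 ]
[ 0.5022 -0.1664  0.098 ]
open [ 0.5109 -0.1796  0.098 ]
slot [ 0.5236 -0.178   0.067 ] [ 0.5068 -0.1809  0.067 ] 0.16843902081132162
```

View pics/w6d.png

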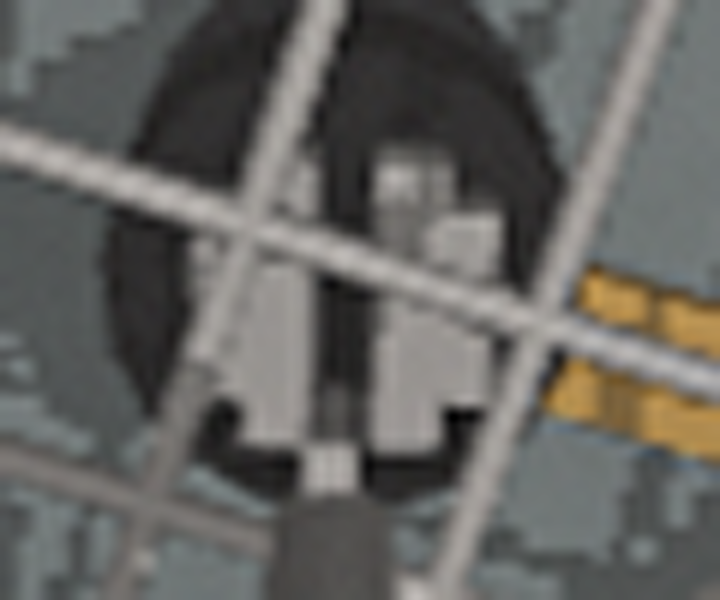

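Emit:
step_arm([
  {"dp": [0.0015, -0.0012, 0], "delta_rot": [0, 0, -0.005], "claw": 1},
  {"dp": [0.0015, -0.0012, -0.01], "delta_rot": [0, 0, -0.005], "claw": 1},
  {"dp": [0.0015, -0.0012, -0.02], "delta_rot": [0, 0, -0.005], "claw": 1},
  {"dp": [0.0015, -0.0012, -0.029], "delta_rot": [0, 0, -0.005], "claw": 1},
  {"dp": [0.0015, -0.0012, -0.029], "delta_rot": [0, 0, -0.005], "claw": 1},
])

```text
time_s: 7.25
tool_pos: [0.5121, -0.1792, 0.1821]
eef_rot: [-0.704, -0.065, 0.705, -0.062]
force: [0.0, -0.3, -1.1]
gripper_width: 0.0134
```

```bash
python3 snap.py w7 225 150 285 200 12
```

```text
[ 0.5121 -0.1792  0.1821] yaw y -1.3906 x [-0.0022  0.0037 -1.    ] qv 0.0283 [ 0.01 -0.27 -1.15] [ 0.015 -0.012 -0.006] 7.25 0.013430694866160511
[ 0.726  0.191 -0.524  1.768  0.098  1.212 -1.216]
```

View pics/w7c.png

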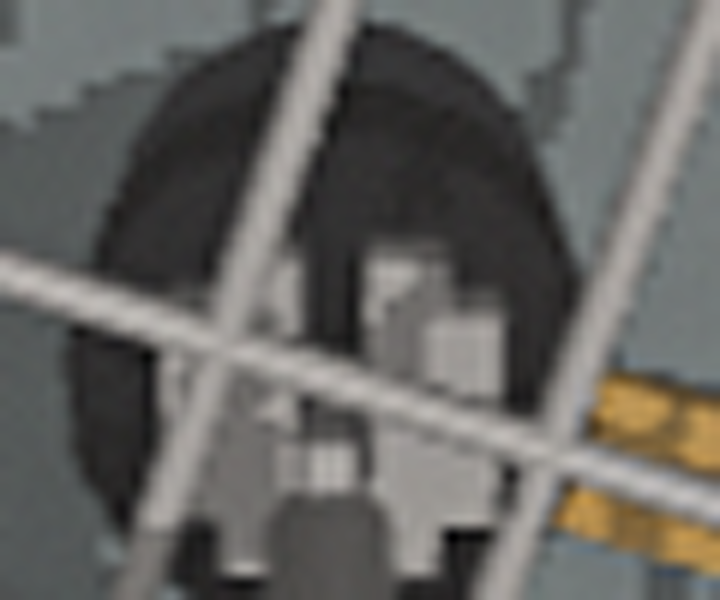

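Emit:
step_arm([
  {"dp": [0, 0.0003, -0.004], "delta_rot": [-0.004, -0.005, -0.005], "claw": 1},
  {"dp": [0, 0.0003, -0.009], "delta_rot": [-0.004, -0.005, -0.005], "claw": 1},
  {"dp": [0, 0.0003, -0.012], "delta_rot": [-0.004, -0.005, -0.005], "claw": 1},
  {"dp": [0, 0.0003, -0.012], "delta_rot": [-0.004, -0.005, -0.005], "claw": 1},
])

```text
time_s: 7.7
tool_pos: [0.5122, -0.1789, 0.1705]
eef_rot: [0.705, 0.062, -0.703, 0.062]
force: [-0.4, -0.9, -1.1]
gripper_width: 0.013
```

```bash
python3 snap.py w8 225 150 285 200 12
```

```text
[ 0.5122 -0.1789  0.1705] yaw y -1.3955 x [ 3.1e-03 -5.0e-04 -1.0e+00] qv 0.0101 [-0.39 -0.92 -1.1 ] [0.038 0.054 0.018] 7.7 0.013038275522206209
[ 0.723  0.196 -0.524  1.787  0.105  1.182 -1.227]
```

View pics/w8c.png

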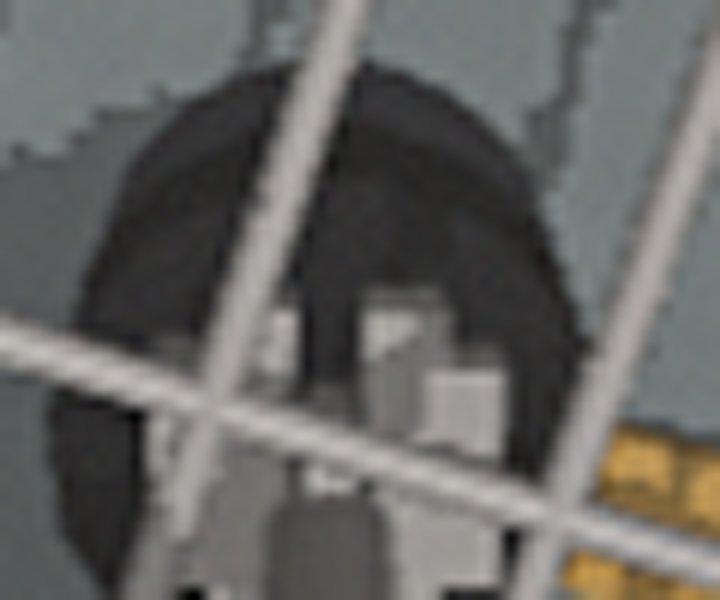

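Emit:
step_arm([
  {"dp": [0, 0, -0.002], "delta_rot": [0, 0, 0], "claw": 1},
  {"dp": [0, 0, -0.004], "delta_rot": [0, 0, 0], "claw": 1},
  {"dp": [0, 0, -0.006], "delta_rot": [0, 0, 0], "claw": 1},
])

```text
time_s: 8.05
tool_pos: [0.5124, -0.179, 0.1648]
eef_rot: [0.706, 0.062, -0.703, 0.062]
force: [-0.4, 0.4, -1.5]
gripper_width: 0.0132
```

Emit:
step_arm([
  {"dp": [0, 0, -0.0015], "delta_rot": [0, 0, 0], "claw": 1},
  {"dp": [0, 0, -0.003], "delta_rot": [0, 0, 0], "claw": 1},
  {"dp": [0, 0, -0.003], "delta_rot": [0, 0, 0], "claw": 1},
])

```text
time_s: 8.35
tool_pos: [0.5123, -0.179, 0.1615]
eef_rot: [0.706, 0.062, -0.703, 0.062]
force: [0.3, 0.8, -0.6]
gripper_width: 0.0133
```

```bash
python3 snap.py w9 225 150 285 200 12
```

```text
[ 0.5123 -0.179   0.1615] yaw y -1.3956 x [ 3.3e-03 -5.0e-04 -1.0e+00] qv 0.0047 [ 0.3   0.81 -0.56] [-0.026 -0.003 -0.002] 8.35 0.01332464470592784
[ 0.721  0.205 -0.523  1.798  0.111  1.165 -1.232]
```

View pics/w9c.png

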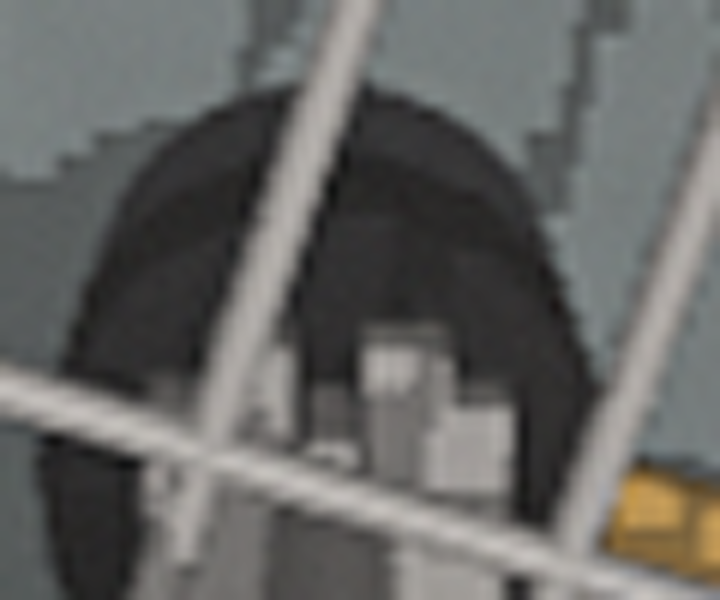

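Emit:
step_arm([
  {"dp": [0, 0, -0.0015], "delta_rot": [0, 0, 0], "claw": 1},
  {"dp": [0, 0, -0.0015], "delta_rot": [0, 0, 0], "claw": 1},
  {"dp": [0, 0, -0.0015], "delta_rot": [0, 0, 0], "claw": 1},
])

```text
time_s: 8.7
tool_pos: [0.5124, -0.179, 0.1602]
eef_rot: [0.706, 0.062, -0.703, 0.062]
force: [-0.2, -0.1, -1.3]
gripper_width: 0.0132
```

Emit:
step_arm([
  {"dp": [0, 0, 0], "delta_rot": [0, 0, 0], "claw": 1},
  {"dp": [0, 0, 0], "delta_rot": [0, 0, 0], "claw": 1},
])

```text
time_s: 8.9
tool_pos: [0.5124, -0.179, 0.1602]
eef_rot: [0.706, 0.062, -0.703, 0.062]
force: [0.0, 0.4, -1.3]
gripper_width: 0.0131
```

```bash
python3 snap.py w10
```

```text
[ 0.5124 -0.179   0.1602] yaw y -1.3956 x [ 3.4e-03 -6.0e-04 -1.0e+00] qv 0.0022 [ 0.03  0.39 -1.33] [-0.072 -0.009 -0.035] 8.9 0.013134871454096458
[ 0.721  0.206 -0.523  1.8    0.111  1.162 -1.232]
```

Blade is down in the slot (blade z ≈ 0.060, no force). Now I turn clockwise about the key axis.

Emit:
step_arm([
  {"dp": [0.0001, -0.0001, 0], "delta_rot": [0, 0, -0.08], "claw": 1},
  {"dp": [0.0002, -0.0003, 0], "delta_rot": [0, 0, -0.18], "claw": 1},
  {"dp": [0.0003, -0.0004, 0], "delta_rot": [0, 0, -0.27], "claw": 1},
  {"dp": [0.0004, -0.0006, 0], "delta_rot": [0, 0, -0.36], "claw": 1},
  {"dp": [0.0004, -0.0007, 0], "delta_rot": [0, 0, -0.45], "claw": 1},
])

```text
time_s: 9.45
tool_pos: [0.5128, -0.1789, 0.1602]
eef_rot: [0.701, -0.098, -0.699, -0.098]
force: [-1.0, 3.1, -0.9]
gripper_width: 0.0136
```

```bash
python3 snap.py w11 200 120 320 220 6
```

```text
[ 0.5128 -0.1789  0.1602] yaw y -1.8486 x [ 0.0026 -0.0011 -1.    ] qv 0.8767 [-1.01  3.06 -0.87] [0.708 0.095 0.077] 9.45 0.013614296108428747
[ 0.678  0.201 -0.475  1.8    0.1    1.161 -1.677]
```

View pics/w11c.png

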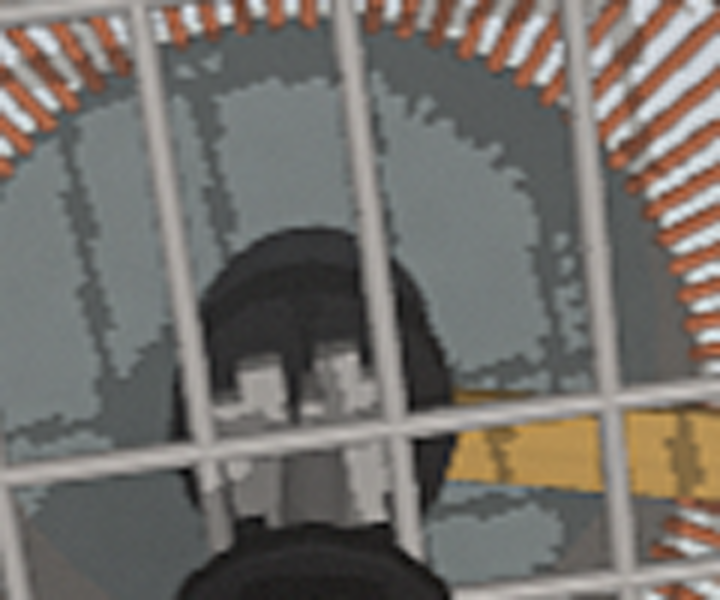

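Emit:
step_arm([
  {"dp": [0, 0, 0], "delta_rot": [0, 0, -0.04], "claw": 1},
  {"dp": [0, 0, 0], "delta_rot": [0, 0, -0.1], "claw": 1},
  {"dp": [0, 0, 0], "delta_rot": [0, 0, -0.16], "claw": 1},
  {"dp": [0, 0, 0], "delta_rot": [0, 0, -0.22], "claw": 1},
  {"dp": [0, 0, 0], "delta_rot": [0, 0, -0.22], "claw": 1},
])

```text
time_s: 10.0
tool_pos: [0.5128, -0.1787, 0.1602]
eef_rot: [0.686, -0.176, -0.684, -0.175]
force: [-0.8, 2.1, -1.3]
gripper_width: 0.0132
```

```bash
python3 snap.py w12 200 120 320 220 6
```

```text
[ 0.5128 -0.1787  0.1602] yaw y -2.0732 x [ 0.0022 -0.0016 -1.    ] qv 0.0642 [-0.81  2.08 -1.27] [0.284 0.034 0.035] 10.0 0.01318668824344966
[ 0.656  0.199 -0.451  1.801  0.095  1.161 -1.898]
```

View pics/w12.png

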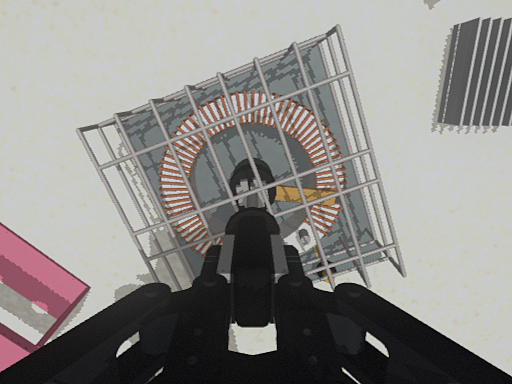

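```bash
python3 - <<'E'
from h import *
import pickle
cp,s=pickle.load(open('pics/w12.pkl','rb'))
im=cv2.imread('pics/w12.png');cv2.imwrite('pics/w12d.png',cv2.resize(im[160:260,240:350],None,fx=6,fy=6,interpolation=cv2.INTER_CUBIC))
E
```

```text
(no output)
```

View pics/w12d.png

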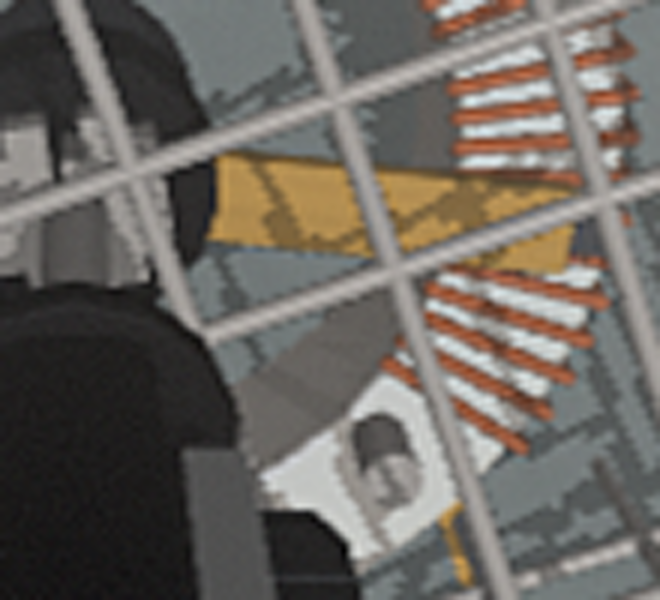

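```bash
python3 - <<'E'
from h import *
import pickle
cp,s=pickle.load(open('pics/w12.pkl','rb'))
f=lambda x,y,z:onz(cp,240+x/6-.4,160+y/6-.4,z)
for z in (.055,.062):
  for a,b in [((215,242),(565,275)),((220,153),(585,185))]:
    p,q=f(*a,z),f(*b,z);d=q-p;print(z,np.arctan2(d[1],d[0]),p.round(4),q.round(4))
C=np.array([.511,-.1803,0])
for z in (.045,.05,.06): 
  q=f(392,482,z)-C;print(z,np.linalg.norm(q[:2]),np.arctan2(q[1],q[0])); 
E
```

```text
0.055 -2.172543522525591 [ 0.4944 -0.1922  0.055 ] [ 0.4676 -0.2312  0.055 ]
0.055 -2.1643629725120688 [ 0.505  -0.1985  0.055 ] [ 0.4778 -0.2388  0.055 ]
0.062 -2.172543522525591 [ 0.4967 -0.1929  0.062 ] [ 0.4707 -0.2308  0.062 ]
0.062 -2.1643629725120683 [ 0.507 -0.199  0.062] [ 0.4806 -0.2381  0.062 ]
0.045 0.06664418251575195 -2.8923788026412307
0.05 0.06429908413607287 -2.877115428579093
0.06 0.059659108569632247 -2.8430092260695634
```

Emit:
step_arm([
  {"dp": [0, 0.0002, 0], "delta_rot": [0, 0, -0.08], "claw": 1},
  {"dp": [0, 0.0003, 0], "delta_rot": [0, 0, -0.16], "claw": 1},
  {"dp": [0, 0.0003, 0], "delta_rot": [0, 0, -0.24], "claw": 1},
  {"dp": [0, 0.0003, 0], "delta_rot": [0, 0, -0.32], "claw": 1},
  {"dp": [0, 0.0003, 0], "delta_rot": [0, 0, -0.37], "claw": 1},
])

```text
time_s: 10.55
tool_pos: [0.5128, -0.1786, 0.1602]
eef_rot: [0.642, -0.299, -0.64, -0.298]
force: [-0.8, 0.5, 0.2]
gripper_width: 0.0134
```

Emit:
step_arm([
  {"dp": [0, 0, 0], "delta_rot": [0, 0, 0], "claw": 1},
  {"dp": [0, 0, 0], "delta_rot": [0, 0, 0], "claw": 1},
])

```text
time_s: 10.75
tool_pos: [0.5128, -0.1786, 0.1602]
eef_rot: [0.642, -0.298, -0.641, -0.297]
force: [-0.4, -0.4, -1.0]
gripper_width: 0.0134
```

```bash
python3 snap.py w13 230 150 350 250 6
```

```text
[ 0.5128 -0.1786  0.1602] yaw y -2.4385 x [ 0.0016 -0.0025 -1.    ] qv 0.0062 [-0.44 -0.4  -0.95] [0.154 0.073 0.027] 10.75 0.01337247157093699
[ 0.623  0.195 -0.414  1.802  0.087  1.16  -2.258]
```

View pics/w13c.png

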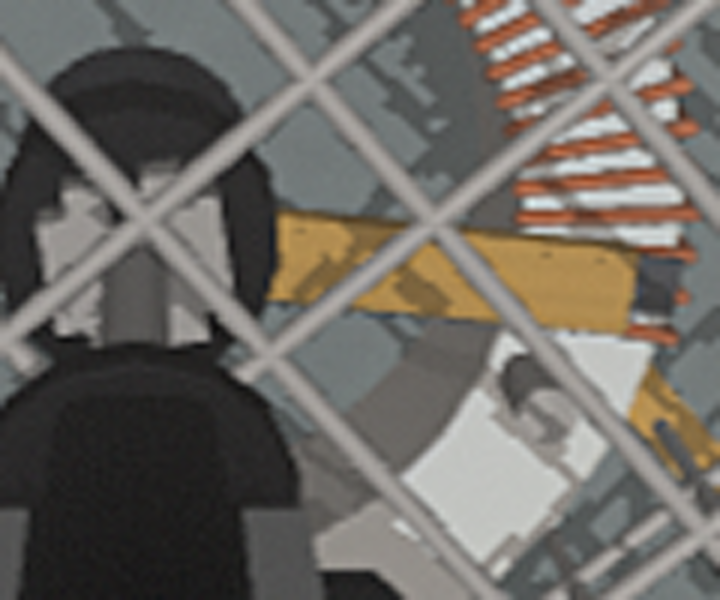

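Emit:
step_arm([
  {"dp": [0, 0, 0], "delta_rot": [0, 0, -0.04], "claw": 1},
  {"dp": [0, 0, 0], "delta_rot": [0, 0, -0.07], "claw": 1},
  {"dp": [0, 0, 0], "delta_rot": [0, 0, -0.07], "claw": 1},
])

```text
time_s: 11.1
tool_pos: [0.5128, -0.1786, 0.1602]
eef_rot: [0.632, -0.32, -0.63, -0.319]
force: [-0.0, 0.7, -0.8]
gripper_width: 0.0136
```

```bash
cat > t.py <<'E'
from h import *
from scipy.spatial.transform import Rotation as R
s=manip.sense();M=R.from_quat(s['eef_rot']).as_matrix()
print(s['tool_pos'].round(4),'yaw',np.arctan2(M[1,1],M[0,1]).round(4),M[:2,0].round(4),'F',s['force'].round(2),'T',s['torque'].round(3),'eff7',s['effort'][4:].round(3),'q7',s['q'][6].round(4),'t',s['time_s'])
E
python3 t.py
```

```text
[ 0.5128 -0.1786  0.1602] yaw -2.5087 [ 0.0014 -0.0027] F [-0.02  0.75 -0.77] T [0.181 0.034 0.069] eff7 [ 0.182 -0.078 -0.583] q7 -2.3268 t 11.1
```

Emit:
step_arm([
  {"dp": [0, 0, 0], "delta_rot": [0, 0, -0.015], "claw": 1},
  {"dp": [0, 0, 0], "delta_rot": [0, 0, -0.03], "claw": 1},
])

```text
time_s: 11.3
tool_pos: [0.5128, -0.1786, 0.1602]
eef_rot: [0.627, -0.33, -0.625, -0.329]
force: [-0.2, 0.7, -1.6]
gripper_width: 0.0132
```

```bash
python3 t.py
```

```text
[ 0.5128 -0.1786  0.1602] yaw -2.5392 [ 0.0013 -0.0027] F [-0.24  0.69 -1.56] T [ 0.117 -0.003  0.097] eff7 [ 0.208 -0.07   0.316] q7 -2.3567 t 11.3
```

Emit:
step_arm([
  {"dp": [0, 0, 0], "delta_rot": [0, 0, -0.01], "claw": 1},
  {"dp": [0, 0, 0], "delta_rot": [0, 0, -0.01], "claw": 1},
])

```text
time_s: 11.5
tool_pos: [0.5129, -0.1786, 0.1602]
eef_rot: [0.625, -0.333, -0.623, -0.332]
force: [-0.5, 0.9, -0.9]
gripper_width: 0.0134
```

```bash
python3 t.py
```

```text
[ 0.5129 -0.1786  0.1602] yaw -2.5495 [ 0.0013 -0.0028] F [-0.49  0.85 -0.93] T [0.158 0.046 0.087] eff7 [ 0.187 -0.077 -0.26 ] q7 -2.3669 t 11.5
```

Emit:
step_arm([
  {"dp": [0, 0, 0], "delta_rot": [0, 0, -0.01], "claw": 1},
  {"dp": [0, 0, 0], "delta_rot": [0, 0, -0.01], "claw": 1},
])

```text
time_s: 11.7
tool_pos: [0.5128, -0.1787, 0.1602]
eef_rot: [0.623, -0.336, -0.622, -0.335]
force: [0.0, 0.3, -1.2]
gripper_width: 0.0132
```

```bash
python3 t.py
```

```text
[ 0.5128 -0.1787  0.1602] yaw -2.5599 [ 0.0012 -0.0028] F [ 0.    0.27 -1.23] T [0.132 0.004 0.06 ] eff7 [ 0.182 -0.067 -0.228] q7 -2.3771 t 11.7
```

Emit:
step_arm([
  {"dp": [0, 0, 0], "delta_rot": [0, 0, -0.01], "claw": 1},
  {"dp": [0, 0, 0], "delta_rot": [0, 0, -0.01], "claw": 1},
])

```text
time_s: 11.9
tool_pos: [0.5128, -0.1786, 0.1602]
eef_rot: [0.621, -0.34, -0.62, -0.338]
force: [0.8, 1.5, -1.9]
gripper_width: 0.0132
```

```bash
python3 t.py
```

```text
[ 0.5128 -0.1786  0.1602] yaw -2.5704 [ 0.0012 -0.0027] F [ 0.8   1.53 -1.85] T [0.105 0.028 0.089] eff7 [ 0.173 -0.059 -0.249] q7 -2.3874 t 11.9
```

```bash
python3 snap.py w14 250 150 350 250 6
```

```text
[ 0.5128 -0.1786  0.1602] yaw y -2.5704 x [ 0.0012 -0.0027 -1.    ] qv 0.0135 [ 0.8   1.53 -1.85] [0.105 0.028 0.089] 11.9 0.013247953685413738
[ 0.611  0.194 -0.401  1.803  0.085  1.16  -2.387]
```

View pics/w14c.png

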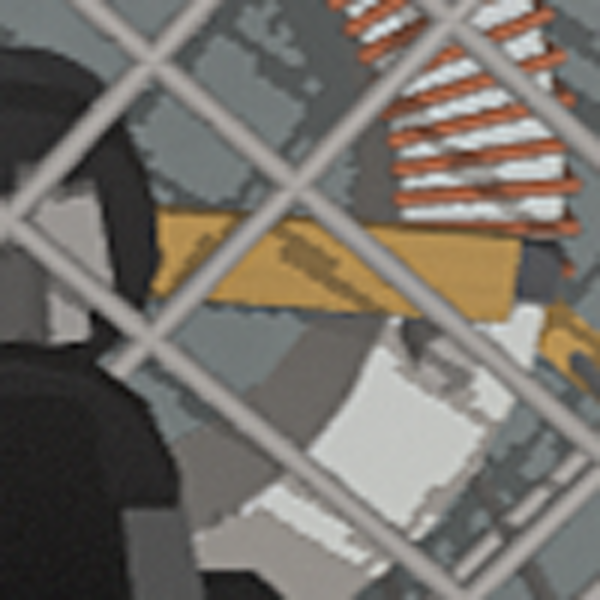

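Emit:
step_arm([
  {"dp": [0, 0, 0], "delta_rot": [0, 0, -0.01], "claw": 1},
  {"dp": [0, 0, 0], "delta_rot": [0, 0, -0.01], "claw": 1},
])

```text
time_s: 12.15
tool_pos: [0.5128, -0.1786, 0.1602]
eef_rot: [0.62, -0.343, -0.618, -0.341]
force: [0.4, 0.2, -1.1]
gripper_width: 0.0133
```

```bash
python3 t.py
```

```text
[ 0.5128 -0.1786  0.1602] yaw -2.5804 [ 0.0012 -0.0028] F [ 0.37  0.19 -1.12] T [ 0.158 -0.007  0.143] eff7 [ 0.164 -0.051 -0.26 ] q7 -2.3974 t 12.15
```

Emit:
step_arm([
  {"dp": [0, 0, 0], "delta_rot": [0, 0, -0.01], "claw": 1},
  {"dp": [0, 0, 0], "delta_rot": [0, 0, -0.01], "claw": 1},
])

```text
time_s: 12.35
tool_pos: [0.5128, -0.1787, 0.1602]
eef_rot: [0.618, -0.346, -0.616, -0.345]
force: [-0.1, 0.8, -0.5]
gripper_width: 0.0131
```

```bash
python3 t.py
```

```text
[ 0.5128 -0.1787  0.1602] yaw -2.591 [ 0.0011 -0.0028] F [-0.07  0.78 -0.53] T [0.171 0.039 0.182] eff7 [ 0.153 -0.043 -0.289] q7 -2.4077 t 12.35
```

Torque is rising from about 0.07 to 0.14 to 0.18, which suggests contact. I'll hold and read again.

Emit:
step_arm([
  {"dp": [0, 0, 0], "delta_rot": [0, 0, 0], "claw": 1},
])

```text
time_s: 12.45
tool_pos: [0.5129, -0.1786, 0.1602]
eef_rot: [0.618, -0.346, -0.616, -0.345]
force: [-0.4, -0.1, -1.4]
gripper_width: 0.0132
```

```bash
python3 t.py
```

```text
[ 0.5129 -0.1786  0.1602] yaw -2.5909 [ 0.0012 -0.0028] F [-0.41 -0.13 -1.41] T [0.134 0.047 0.126] eff7 [ 0.15  -0.051 -0.143] q7 -2.4077 t 12.45
```

Emit:
step_arm([
  {"dp": [0, 0, 0], "delta_rot": [0, 0, 0], "claw": 1},
])

```text
time_s: 12.55
tool_pos: [0.5128, -0.1786, 0.1602]
eef_rot: [0.618, -0.346, -0.616, -0.345]
force: [0.6, 1.3, -1.6]
gripper_width: 0.0133
```

```bash
python3 t.py;python3 snap.py w15 250 150 350 250 6
```

```text
[ 0.5128 -0.1786  0.1602] yaw -2.5909 [ 0.0012 -0.0028] F [ 0.55  1.33 -1.65] T [0.171 0.011 0.113] eff7 [ 0.152 -0.049 -0.141] q7 -2.4077 t 12.55
[ 0.5128 -0.1786  0.1602] yaw y -2.5909 x [ 0.0012 -0.0028 -1.    ] qv 0.0017 [ 0.55  1.33 -1.65] [0.171 0.011 0.113] 12.55 0.013336137854855237
[ 0.609  0.193 -0.399  1.803  0.084  1.16  -2.408]
```

View pics/w15c.png

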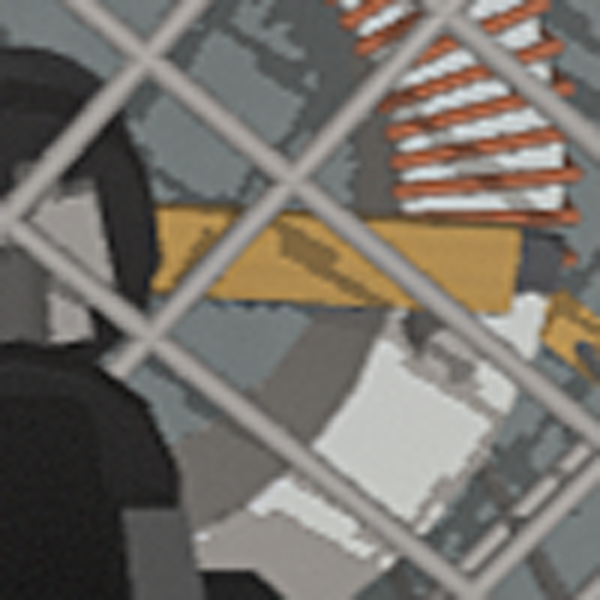

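Emit:
step_arm([
  {"dp": [0, 0, 0], "delta_rot": [0, 0, -0.012], "claw": 1},
  {"dp": [0, 0, 0], "delta_rot": [0, 0, -0.012], "claw": 1},
])

```text
time_s: 12.8
tool_pos: [0.5129, -0.1786, 0.1602]
eef_rot: [0.616, -0.35, -0.614, -0.348]
force: [0.2, 1.2, -0.9]
gripper_width: 0.0132
```

```bash
python3 t.py
```

```text
[ 0.5129 -0.1786  0.1602] yaw -2.6035 [ 0.0012 -0.0028] F [ 0.19  1.23 -0.9 ] T [ 0.142 -0.066  0.132] eff7 [ 0.139 -0.036 -0.331] q7 -2.4201 t 12.8
```

Emit:
step_arm([
  {"dp": [0, 0, 0], "delta_rot": [0, 0, -0.008], "claw": 1},
  {"dp": [0, 0, 0], "delta_rot": [0, 0, -0.008], "claw": 1},
])

```text
time_s: 13.0
tool_pos: [0.5129, -0.1786, 0.1602]
eef_rot: [0.614, -0.352, -0.613, -0.351]
force: [0.2, -0.2, -0.5]
gripper_width: 0.0132
```

```bash
python3 t.py
```

```text
[ 0.5129 -0.1786  0.1602] yaw -2.6119 [ 0.0011 -0.0028] F [ 0.23 -0.22 -0.5 ] T [ 0.162 -0.007  0.112] eff7 [ 0.128 -0.031 -0.304] q7 -2.4284 t 13.0
```

```bash
python3 snap.py w16 250 150 350 250 6; cat > arm.py <<'E'
from h import *
import pickle,sys
for n in sys.argv[1:]:
    cp,s=pickle.load(open(f'pics/{n}.pkl','rb'));im=cv2.imread(f'pics/{n}.png')
    hsv=cv2.cvtColor(im,cv2.COLOR_BGR2HSV)
    m=cv2.inRange(hsv,(16,120,60),(28,255,255))
    c=max(cv2.findContours(cv2.morphologyEx(m,cv2.MORPH_CLOSE,np.ones((7,7))),0,1)[0],key=cv2.contourArea)
    b=np.zeros_like(m);cv2.drawContours(b,[c],-1,255,-1)
    pts=np.argwhere(b>0)[:,::-1]
    W=np.array([onz(cp,u,v,.06)[:2] for u,v in pts])
    C=np.array([.511,-.1803]); 
    l=cv2.fitLine(W.astype(np.float32),cv2.DIST_HUBER,0,0.001,0.001).ravel();a=np.arctan2(l[1],l[0])
    if a>0:a-=np.pi
    # edges by column: upper/lower rows
    us=range(pts[:,0].min()+4,pts[:,0].max()-6)
    lo=np.array([onz(cp,u,pts[pts[:,0]==u][:,1].max()+.5,.06)[:2] for u in us]);hi=np.array([onz(cp,u,pts[pts[:,0]==u][:,1].min()-.5,.06)[:2] for u in us])
    f=lambda E:(lambda l:np.arctan2(l[1],l[0]))(cv2.fitLine(E.astype(np.float32),cv2.DIST_HUBER,0,1e-5,1e-5).ravel())
    print(n,len(pts),'arm',round(a,4),'edges',[round(x-(np.pi if x>0 else 0),4) for x in (f(lo),f(hi))])
E
python3 arm.py w12 w13 w14 w15 w16
```

```text
[ 0.5129 -0.1786  0.1602] yaw y -2.6119 x [ 0.0011 -0.0028 -1.    ] qv 0.0114 [ 0.23 -0.22 -0.5 ] [ 0.162 -0.007  0.112] 13.0 0.01316052744171707
[ 0.607  0.193 -0.397  1.803  0.084  1.16  -2.428]
w12 822 arm -2.1792 edges [np.float32(-2.1653), np.float32(-2.1787)]
w13 827 arm -2.5436 edges [np.float32(-2.5425), np.float32(-2.5333)]
w14 973 arm -2.7783 edges [np.float32(-2.6791), np.float32(-2.6616)]
w15 985 arm -2.779 edges [np.float32(-2.6564), np.float32(-2.7585)]
w16 978 arm -2.7723 edges [np.float32(-2.6521), np.float32(-2.7659)]
```

View pics/w16c.png

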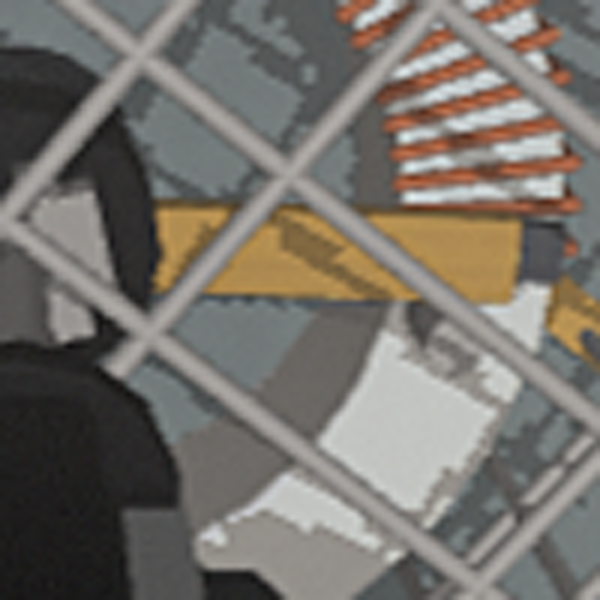

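```bash
sed -i 's/^    c=max/    m[:,336:]=0\n    c=max/' arm.py; python3 arm.py w12 w13 w14 w15 w16
```

```text
w12 822 arm -2.1792 edges [np.float32(-2.1653), np.float32(-2.1787)]
w13 827 arm -2.5436 edges [np.float32(-2.5425), np.float32(-2.5333)]
w14 829 arm -2.6402 edges [np.float32(-2.6468), np.float32(-2.6455)]
w15 833 arm -2.6478 edges [np.float32(-2.6222), np.float32(-2.6325)]
w16 837 arm -2.6428 edges [np.float32(-2.6359), np.float32(-2.6371)]
```

Emit:
step_arm([
  {"dp": [0, 0, 0], "delta_rot": [0, 0, -0.012], "claw": 1},
  {"dp": [0, 0, 0], "delta_rot": [0, 0, -0.012], "claw": 1},
], newtons=80)

```text
time_s: 13.25
tool_pos: [0.5129, -0.1786, 0.1602]
eef_rot: [0.612, -0.356, -0.61, -0.355]
force: [0.9, 0.4, 0.1]
gripper_width: 0.013
```

```bash
python3 t.py
```

```text
[ 0.5129 -0.1786  0.1602] yaw -2.6241 [ 0.0011 -0.0029] F [0.86 0.42 0.05] T [0.133 0.072 0.162] eff7 [ 0.105 -0.068 -0.376] q7 -2.4405 t 13.25
```

Emit:
step_arm([
  {"dp": [0, 0, 0], "delta_rot": [0, 0, -0.012], "claw": 1},
  {"dp": [0, 0, 0], "delta_rot": [0, 0, -0.012], "claw": 1},
])

```text
time_s: 13.45
tool_pos: [0.5129, -0.1786, 0.1602]
eef_rot: [0.61, -0.36, -0.608, -0.359]
force: [-0.6, 0.8, -1.1]
gripper_width: 0.0129
```

```bash
python3 t.py
```

```text
[ 0.5129 -0.1786  0.1602] yaw -2.6368 [ 0.0011 -0.003 ] F [-0.59  0.8  -1.05] T [0.151 0.016 0.235] eff7 [ 0.092 -0.05  -0.414] q7 -2.4529 t 13.45
```

Emit:
step_arm([
  {"dp": [0, 0, 0], "delta_rot": [0, 0, 0], "claw": 1},
])

```text
time_s: 13.55
tool_pos: [0.5129, -0.1786, 0.1602]
eef_rot: [0.61, -0.36, -0.608, -0.359]
force: [0.4, 0.2, -0.8]
gripper_width: 0.0132
```

```bash
python3 t.py
```

```text
[ 0.5129 -0.1786  0.1602] yaw -2.6367 [ 0.0011 -0.003 ] F [ 0.39  0.21 -0.84] T [0.121 0.009 0.237] eff7 [ 0.09  -0.055 -0.239] q7 -2.4529 t 13.55
```

Emit:
step_arm([
  {"dp": [0, 0, 0], "delta_rot": [0, 0, 0], "claw": 1},
])

```text
time_s: 13.65
tool_pos: [0.5129, -0.1786, 0.1602]
eef_rot: [0.61, -0.36, -0.608, -0.359]
force: [-0.2, 0.7, -1.0]
gripper_width: 0.013
```

```bash
python3 t.py
```

```text
[ 0.5129 -0.1786  0.1602] yaw -2.6367 [ 0.001 -0.003] F [-0.24  0.65 -1.  ] T [0.066 0.036 0.222] eff7 [ 0.092 -0.053 -0.236] q7 -2.4529 t 13.65
```

Emit:
step_arm([
  {"dp": [0, 0, 0], "delta_rot": [0, 0, 0], "claw": 1},
])

```text
time_s: 13.75
tool_pos: [0.5129, -0.1786, 0.1602]
eef_rot: [0.61, -0.36, -0.608, -0.359]
force: [0.1, 0.2, 0.0]
gripper_width: 0.0132
```

```bash
python3 t.py; python3 snap.py w17 220 150 340 250 6; python3 arm.py w17
```

```text
[ 0.5129 -0.1786  0.1602] yaw -2.6366 [ 0.0011 -0.003 ] F [0.11 0.2  0.05] T [0.115 0.025 0.228] eff7 [ 0.095 -0.053 -0.225] q7 -2.4528 t 13.75
[ 0.5129 -0.1786  0.1602] yaw y -2.6366 x [ 0.0011 -0.003  -1.    ] qv 0.0016 [0.11 0.2  0.05] [0.115 0.025 0.228] 13.75 0.013197582603750868
[ 0.605  0.193 -0.395  1.803  0.083  1.16  -2.453]
w17 842 arm -2.6558 edges [np.float32(-2.6354), np.float32(-2.6539)]
```

View pics/w17c.png

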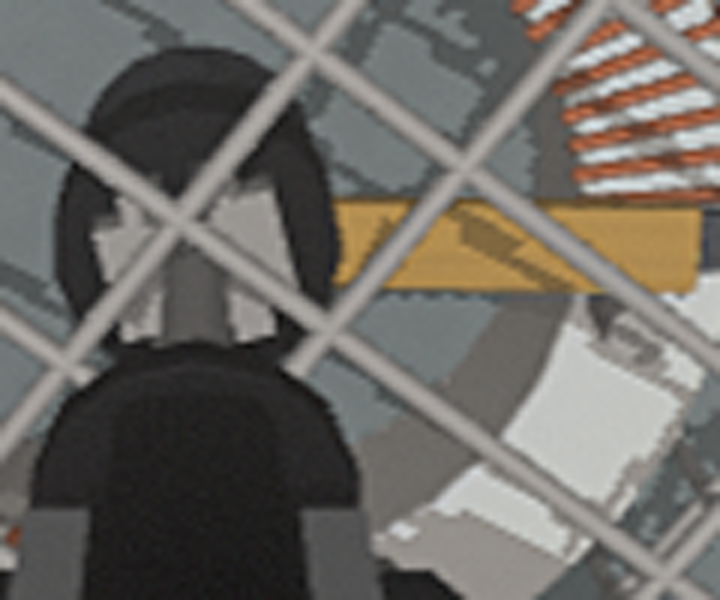

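Torque is steady at about 0.22–0.23 N·m, inside the snug band. The arm measures -2.656, exactly the stop angle. I'll unwind the torque, staying within the slot's play, and withdraw.

Emit:
step_arm([
  {"dp": [0, 0, 0], "delta_rot": [0, 0, 0.03], "claw": 1},
  {"dp": [0, 0, 0], "delta_rot": [0, 0, 0.06], "claw": 1},
  {"dp": [0, 0, 0], "delta_rot": [0, 0, 0.09], "claw": 1},
  {"dp": [0, 0, 0], "delta_rot": [0, 0, 0.09], "claw": 1},
])

```text
time_s: 14.2
tool_pos: [0.5128, -0.1787, 0.1602]
eef_rot: [0.626, -0.332, -0.624, -0.33]
force: [-0.2, 0.7, -1.4]
gripper_width: 0.013
```

```bash
python3 t.py; python3 snap.py w18 220 150 340 250 6; python3 arm.py w18
```

```text
[ 0.5128 -0.1787  0.1602] yaw -2.5451 [ 0.0013 -0.0028] F [-0.17  0.66 -1.39] T [0.106 0.058 0.076] eff7 [ 0.176 -0.132  0.519] q7 -2.3627 t 14.2
[ 0.5128 -0.1787  0.1602] yaw y -2.5451 x [ 0.0013 -0.0028 -1.    ] qv 0.0398 [-0.17  0.66 -1.39] [0.106 0.058 0.076] 14.2 0.012951210634505316
[ 0.613  0.194 -0.404  1.803  0.085  1.16  -2.363]
w18 817 arm -2.6465 edges [np.float32(-2.6501), np.float32(-2.6419)]
```

Emit:
step_arm([
  {"dp": [0, 0, 0], "delta_rot": [0, 0, 0.02], "claw": 1},
  {"dp": [0, 0, 0], "delta_rot": [0, 0, 0.04], "claw": 1},
  {"dp": [0, 0, 0], "delta_rot": [0, 0, 0.04], "claw": 1},
])

```text
time_s: 14.55
tool_pos: [0.5128, -0.1787, 0.1602]
eef_rot: [0.632, -0.319, -0.63, -0.318]
force: [0.4, 0.6, -1.3]
gripper_width: 0.0129
```

```bash
python3 t.py; python3 snap.py w19 220 150 340 250 6; python3 arm.py w19
```

```text
[ 0.5128 -0.1787  0.1602] yaw -2.5055 [ 0.0015 -0.0028] F [ 0.43  0.62 -1.3 ] T [0.107 0.002 0.037] eff7 [ 0.127 -0.034  0.363] q7 -2.3236 t 14.55
[ 0.5128 -0.1787  0.1602] yaw y -2.5055 x [ 0.0015 -0.0028 -1.    ] qv 0.0259 [ 0.43  0.62 -1.3 ] [0.107 0.002 0.037] 14.55 0.012944985468361212
[ 0.617  0.194 -0.408  1.803  0.086  1.16  -2.324]
w19 843 arm -2.6479 edges [np.float32(-2.6516), np.float32(-2.6429)]
```

View pics/w19c.png

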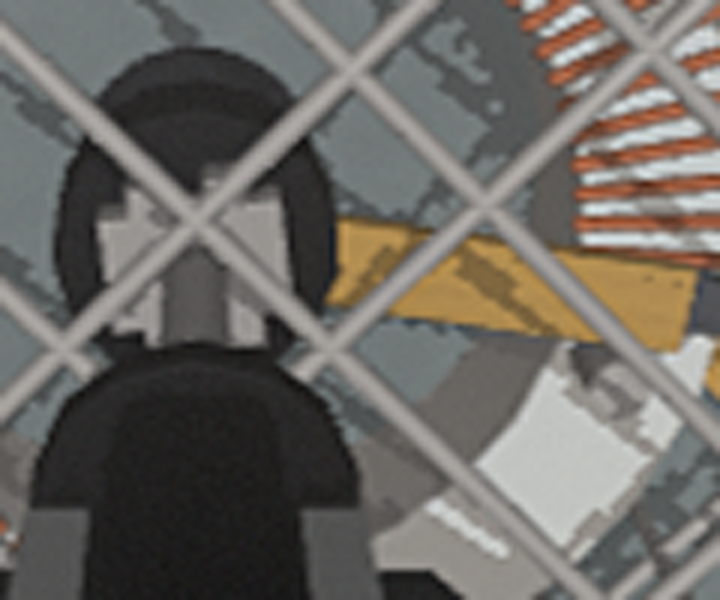

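Emit:
step_arm([
  {"dp": [0, 0, 0.003], "delta_rot": [0, 0, 0], "claw": 1},
  {"dp": [0, 0, 0.008], "delta_rot": [0, 0, 0], "claw": 1},
  {"dp": [0, 0, 0.014], "delta_rot": [0, 0, 0], "claw": 1},
])

```text
time_s: 14.9
tool_pos: [0.5128, -0.1788, 0.1747]
eef_rot: [0.632, -0.32, -0.63, -0.318]
force: [-0.2, -0.6, -1.3]
gripper_width: 0.0131
```

```bash
python3 t.py; python3 snap.py w20 220 130 340 230 6; python3 arm.py w20
```

```text
[ 0.5128 -0.1788  0.1747] yaw -2.5065 [ 0.0014 -0.0029] F [-0.17 -0.57 -1.32] T [-0.02  -0.063  0.008] eff7 [ 0.08  -0.31  -0.054] q7 -2.3194 t 14.9
[ 0.5128 -0.1788  0.1747] yaw y -2.5065 x [ 0.0014 -0.0029 -1.    ] qv 0.1212 [-0.17 -0.57 -1.32] [-0.02  -0.063  0.008] 14.9 0.013110886477271145
[ 0.619  0.182 -0.408  1.785  0.08   1.188 -2.319]
w20 793 arm -2.6863 edges [np.float32(-2.6352), np.float32(-2.6424)]
```

View pics/w20c.png

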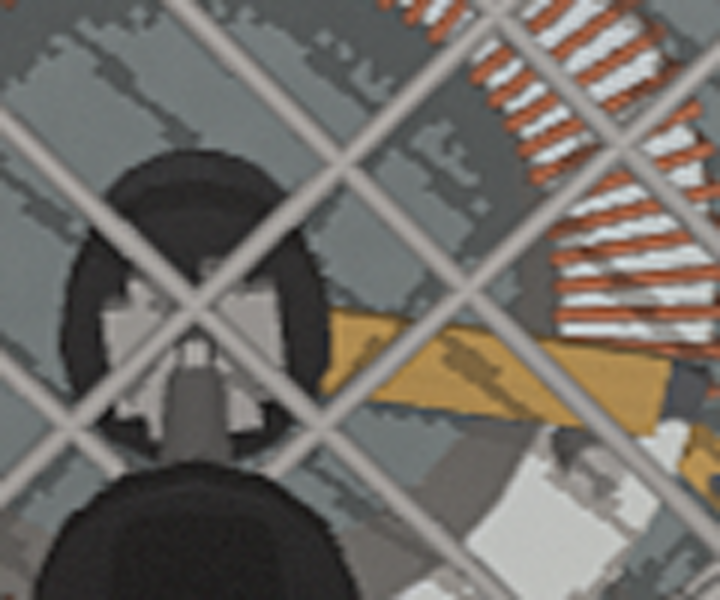

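Out of the slot, and the arm stayed against the pin. I continue up and back to the rack.

Emit:
step_arm([
  {"dp": [0, 0, 0.015], "delta_rot": [0, 0, 0], "claw": 1},
  {"dp": [0, 0, 0.03], "delta_rot": [0, 0, 0], "claw": 1},
  {"dp": [0, 0, 0.045], "delta_rot": [0, 0, 0], "claw": 1},
  {"dp": [0, 0, 0.065], "delta_rot": [0, 0, 0], "claw": 1},
  {"dp": [0, 0, 0.085], "delta_rot": [0, 0, 0], "claw": 1},
])

```text
time_s: 15.45
tool_pos: [0.5134, -0.1789, 0.2624]
eef_rot: [0.633, -0.319, -0.629, -0.318]
force: [0.0, 0.2, -0.7]
gripper_width: 0.0132
```

Emit:
step_arm([
  {"dp": [0, 0.045, 0], "delta_rot": [0, 0, 0.12], "claw": 1},
  {"dp": [0, 0.09, 0], "delta_rot": [0, 0, 0.26], "claw": 1},
  {"dp": [0, 0.135, 0], "delta_rot": [0, 0, 0.4], "claw": 1},
  {"dp": [0, 0.18, 0], "delta_rot": [0, 0, 0.54], "claw": 1},
  {"dp": [0, 0.225, 0], "delta_rot": [0, 0, 0.68], "claw": 1},
])

```text
time_s: 15.95
tool_pos: [0.5133, 0.0478, 0.2635]
eef_rot: [0.704, -0.088, -0.699, -0.088]
force: [0.7, 0.7, -1.0]
gripper_width: 0.0132
```

```bash
python3 t.py; python3 snap.py w21
```

```text
[0.5133 0.0478 0.2635] yaw -1.821 [ 0.0063 -0.0012] F [ 0.69  0.72 -0.97] T [-0.044 -0.099 -0.05 ] eff7 [-0.278  0.261 -0.909] q7 -2.0384 t 15.95
[0.5133 0.0478 0.2635] yaw y -1.821 x [ 0.0063 -0.0012 -1.    ] qv 0.4635 [ 0.69  0.72 -0.97] [-0.044 -0.099 -0.05 ] 15.95 0.01323730360445198
[ 0.42   0.079 -0.628  1.717  0.05   1.355 -2.038]
```

View pics/w21.png

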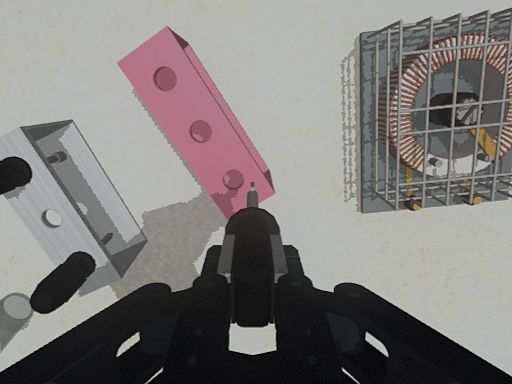

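Emit:
step_arm([
  {"dp": [0, 0.045, 0], "delta_rot": [0, 0, 0.13], "claw": 1},
  {"dp": [0, 0.09, 0], "delta_rot": [0, 0, 0.26], "claw": 1},
  {"dp": [0, 0.135, 0], "delta_rot": [0, 0, 0.4], "claw": 1},
  {"dp": [0, 0.17, 0], "delta_rot": [0, 0, 0.53], "claw": 1},
  {"dp": [0.001, 0.18, 0], "delta_rot": [0, 0, 0.655], "claw": 1},
])

```text
time_s: 16.5
tool_pos: [0.5123, 0.2416, 0.2649]
eef_rot: [0.693, 0.154, -0.688, 0.149]
force: [0.7, 0.2, -1.0]
gripper_width: 0.0131
```

Emit:
step_arm([
  {"dp": [0, 0, 0], "delta_rot": [0, 0, 0], "claw": 1},
  {"dp": [0, 0, 0], "delta_rot": [0, 0, 0], "claw": 1},
])

```text
time_s: 16.7
tool_pos: [0.5124, 0.2415, 0.2654]
eef_rot: [0.693, 0.153, -0.689, 0.148]
force: [-0.2, 0.2, -1.1]
gripper_width: 0.0133
```

```bash
python3 snap.py w22 190 90 310 240 4
```

```text
[0.5124 0.2415 0.2654] yaw y -1.1411 x [ 0.0046  0.0085 -1.    ] qv 0.0212 [-0.19  0.2  -1.13] [-0.025  0.025 -0.056] 16.7 0.013349477255591451
[ 0.192  0.229 -0.823  1.595  0.166  1.383 -1.789]
```

View pics/w22.png

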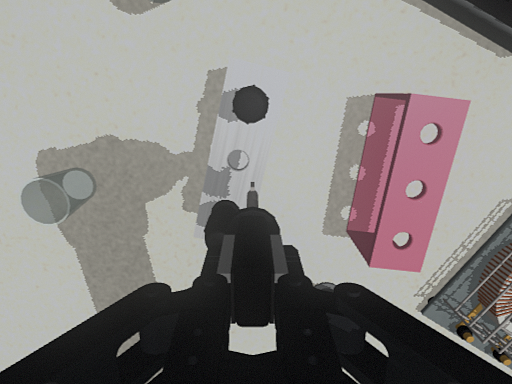

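```bash
python3 - <<'E'
from h import *
import pickle
cp,s=pickle.load(open('pics/w22.pkl','rb'));T=s['tool_pos']
print('hole',onz(cp,237.8,159.8,.095).round(4))
p=onz(cp,252.3,184.5,T[2]-.1);print('tip',p,'key-TCP',p-np.array([np.cos(.43),np.sin(.43),0])*.007-T)
E
python3 - <<'E'
import cv2
im=cv2.imread('pics/w22.png');cv2.imwrite('pics/w22d.png',cv2.resize(im[135:215,205:295],None,fx=7,fy=7,interpolation=cv2.INTER_CUBIC))
E
```

```text
hole [0.5147 0.2582 0.095 ]
tip [0.51591056 0.24286622 0.16541647] key-TCP [-0.00281812 -0.00150667 -0.1       ]
```

View pics/w22d.png

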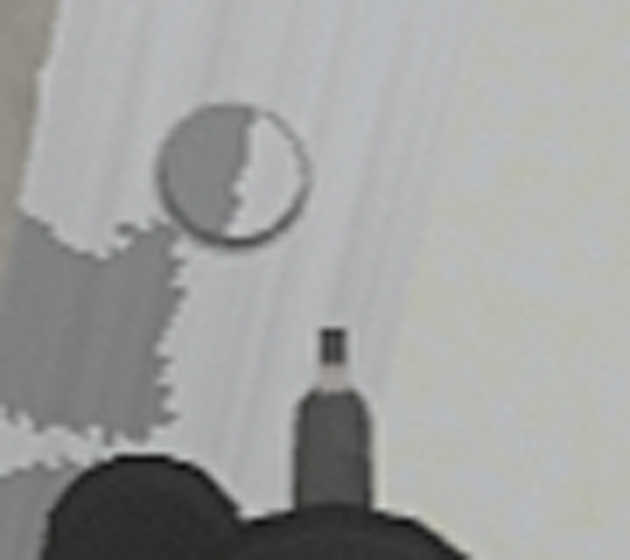

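Emit:
step_arm([
  {"dp": [0.003, 0.018, 0], "delta_rot": [-0.008, 0, -0.025], "claw": 1},
  {"dp": [0.003, 0.018, -0.01], "delta_rot": [-0.008, 0, -0.025], "claw": 1},
  {"dp": [0.003, 0.018, -0.035], "delta_rot": [-0.008, 0, -0.025], "claw": 1},
  {"dp": [0.003, 0.018, -0.05], "delta_rot": [-0.008, 0, -0.025], "claw": 1},
  {"dp": [0.003, 0.018, -0.05], "delta_rot": [-0.008, 0, -0.025], "claw": 1},
])

```text
time_s: 17.25
tool_pos: [0.5147, 0.2565, 0.2127]
eef_rot: [0.693, 0.14, -0.693, 0.142]
force: [0.2, -0.1, -0.2]
gripper_width: 0.0132
```

```bash
python3 snap.py w23 205 135 295 215 7
```

```text
[0.5147 0.2565 0.2127] yaw y -1.1693 x [ 0.0011 -0.0023 -1.    ] qv 0.055 [ 0.16 -0.09 -0.16] [ 0.     0.063 -0.023] 17.25 0.013154677690953862
[ 0.142  0.289 -0.815  1.645  0.22   1.302 -1.88 ]
```

View pics/w23c.png

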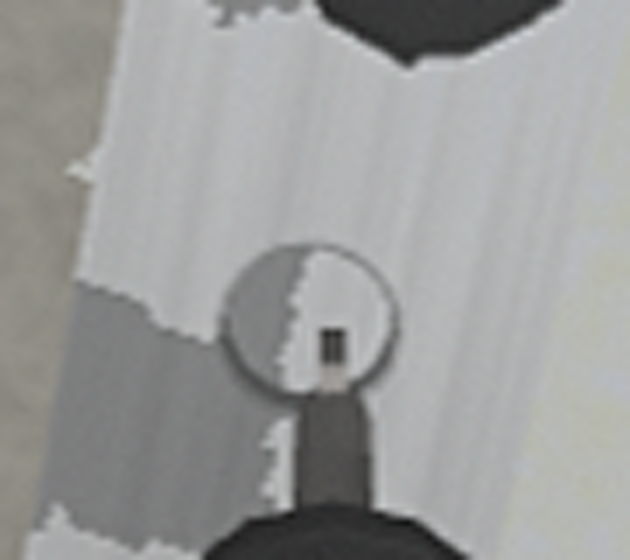

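Emit:
step_arm([
  {"dp": [0.0005, 0.003, 0], "delta_rot": [0.002, -0.003, 0], "claw": 1},
  {"dp": [0.0005, 0.003, -0.015], "delta_rot": [0.002, -0.003, 0], "claw": 1},
  {"dp": [0.0005, 0.003, -0.035], "delta_rot": [0.002, -0.003, 0], "claw": 1},
  {"dp": [0.0005, 0.003, -0.05], "delta_rot": [0.002, -0.003, 0], "claw": 1},
  {"dp": [0.0005, 0.003, -0.05], "delta_rot": [0.002, -0.003, 0], "claw": 1},
])

```text
time_s: 17.8
tool_pos: [0.5147, 0.2594, 0.1619]
eef_rot: [0.694, 0.141, -0.692, 0.142]
force: [0.6, -0.6, -0.8]
gripper_width: 0.0131
```

```bash
python3 snap.py w24 205 135 295 215 7
```

```text
[0.5147 0.2594 0.1619] yaw y -1.1688 x [ 2.6e-03 -7.0e-04 -1.0e+00] qv 0.0436 [ 0.6  -0.61 -0.79] [-0.041  0.022  0.014] 17.8 0.013091679422478329
[ 0.124  0.333 -0.804  1.707  0.257  1.209 -1.913]
```

View pics/w24c.png

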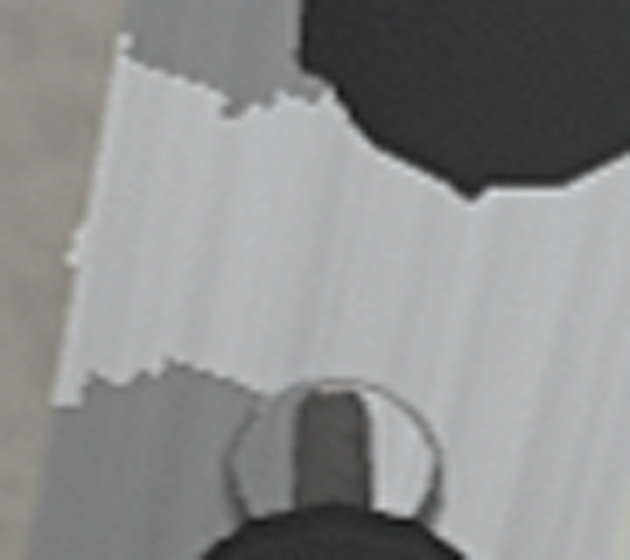

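The key is inside the hole and centred. I lower it to the seat.

Emit:
step_arm([
  {"dp": [0, 0, -0.012], "delta_rot": [0, 0, 0], "claw": 1},
  {"dp": [0, 0, -0.024], "delta_rot": [0, 0, 0], "claw": 1},
  {"dp": [0, 0, -0.036], "delta_rot": [0, 0, 0], "claw": 1},
  {"dp": [0, 0, -0.041], "delta_rot": [0, 0, 0], "claw": 1},
  {"dp": [0, 0, -0.041], "delta_rot": [0, 0, 0], "claw": 1},
])

```text
time_s: 18.35
tool_pos: [0.5147, 0.2597, 0.1212]
eef_rot: [0.694, 0.141, -0.692, 0.142]
force: [0.5, -0.5, -0.7]
gripper_width: 0.0132
```

Emit:
step_arm([
  {"dp": [0, 0, -0.002], "delta_rot": [0, 0, 0], "claw": 1},
  {"dp": [0, 0, -0.003], "delta_rot": [0, 0, 0], "claw": 1},
  {"dp": [0, 0, -0.003], "delta_rot": [0, 0, 0], "claw": 1},
])

```text
time_s: 18.65
tool_pos: [0.5148, 0.2597, 0.1184]
eef_rot: [0.694, 0.141, -0.692, 0.142]
force: [0.6, -0.1, -0.9]
gripper_width: 0.0128
```

```bash
python3 t.py
```

```text
[0.5148 0.2597 0.1184] yaw -1.1687 [ 0.0027 -0.0004] F [ 0.61 -0.08 -0.93] T [-0.005  0.093  0.052] eff7 [ 0.044 -0.048 -0.015] q7 -1.9419 t 18.65
```

Emit:
step_arm([
  {"dp": [0, 0, -0.0015], "delta_rot": [0, 0, 0], "claw": 1},
  {"dp": [0, 0, -0.0015], "delta_rot": [0, 0, 0], "claw": 1},
])

```text
time_s: 18.85
tool_pos: [0.515, 0.2598, 0.117]
eef_rot: [0.694, 0.141, -0.692, 0.141]
force: [0.3, 0.5, -1.1]
gripper_width: 0.0133
```

```bash
python3 t.py
```

```text
[0.515  0.2598 0.117 ] yaw -1.1687 [ 0.0032 -0.0002] F [ 0.31  0.49 -1.15] T [ 0.064 -0.002  0.007] eff7 [ 0.044 -0.028 -0.016] q7 -1.943 t 18.85
```

Emit:
step_arm([
  {"dp": [0, 0, -0.001], "delta_rot": [0, 0, 0], "claw": 1},
  {"dp": [0, 0, -0.001], "delta_rot": [0, 0, 0], "claw": 1},
])

```text
time_s: 19.05
tool_pos: [0.515, 0.2598, 0.117]
eef_rot: [0.694, 0.141, -0.692, 0.142]
force: [-3.6, -2.5, 9.1]
gripper_width: 0.0128
```

```bash
python3 t.py
```

```text
[0.515  0.2598 0.117 ] yaw -1.1688 [ 0.0036 -0.0006] F [-3.6  -2.52  9.07] T [-0.525  0.818 -0.034] eff7 [ 0.289 -1.484 -0.023] q7 -1.9437 t 19.05
```

Seated: a 9 N reaction at the same height as when I picked it up. I ease off and release.

Emit:
step_arm([
  {"dp": [0, 0, 0], "delta_rot": [0, 0, 0], "claw": 0.8},
  {"dp": [0, 0, 0], "delta_rot": [0, 0, 0], "claw": 0.6},
  {"dp": [0, 0, 0], "delta_rot": [0, 0, 0], "claw": 0.3},
  {"dp": [0, 0, 0], "delta_rot": [0, 0, 0], "claw": 0},
  {"dp": [0, 0, 0], "delta_rot": [0, 0, 0], "claw": 0},
])

```text
time_s: 19.55
tool_pos: [0.515, 0.2598, 0.1169]
eef_rot: [0.694, 0.141, -0.692, 0.142]
force: [0.1, -0.1, 0.1]
gripper_width: 0.0743
```

Emit:
step_arm([
  {"dp": [0, 0, 0], "delta_rot": [0, 0, 0], "claw": 0},
  {"dp": [0, 0, 0.015], "delta_rot": [0, 0, 0], "claw": 0},
  {"dp": [0, 0, 0.04], "delta_rot": [0, 0, 0], "claw": 0},
  {"dp": [0, 0, 0.08], "delta_rot": [0, 0, 0], "claw": 0},
  {"dp": [0, 0, 0.12], "delta_rot": [0, 0, 0], "claw": 0},
])

```text
time_s: 20.05
tool_pos: [0.5146, 0.2599, 0.2391]
eef_rot: [0.694, 0.141, -0.692, 0.142]
force: [0.7, 1.2, 0.2]
gripper_width: 0.0857
```

Emit:
step_arm([
  {"dp": [-0.03, -0.02, 0.03], "delta_rot": [0, 0, 0], "claw": 0},
  {"dp": [-0.06, -0.06, 0.04], "delta_rot": [0, 0, 0], "claw": 0},
  {"dp": [-0.06, -0.105, 0.04], "delta_rot": [0, 0, 0], "claw": 0},
  {"dp": [-0.06, -0.15, 0.04], "delta_rot": [0, 0, 0], "claw": 0},
  {"dp": [-0.06, -0.15, 0.04], "delta_rot": [0, 0, 0], "claw": 0},
])

```text
time_s: 20.55
tool_pos: [0.4549, 0.1037, 0.2803]
eef_rot: [0.695, 0.137, -0.692, 0.14]
force: [0.8, -0.4, -0.9]
gripper_width: 0.0854
```

```bash
python3 snap.py w25; python3 - <<'E'
from h import *
a=get_image('scene');b=get_image('side');save('scene2',a);save('side2',b)
o=np.zeros((480,800,3),np.uint8)
c=cv2.resize(a[140:235,300:375],None,fx=5,fy=5,interpolation=cv2.INTER_CUBIC);o[:475,:375]=c
c=cv2.resize(b[230:300,205:290],None,fx=5,fy=5,interpolation=cv2.INTER_CUBIC);o[:350,375:]=c
save('crop4',o)
c=np.hstack([cv2.resize(a[140:220,160:260],None,fx=4,fy=4,interpolation=cv2.INTER_CUBIC),cv2.resize(b[140:220,240:340],None,fx=4,fy=4,interpolation=cv2.INTER_CUBIC)])
save('crop5',c)
E
```

```text
[0.4549 0.1037 0.2803] yaw y -1.1764 x [ 0.0048 -0.0032 -1.    ] qv 0.1038 [ 0.82 -0.44 -0.94] [0.03  0.064 0.   ] 20.55 0.08537001857883733
[ 0.434 -0.044 -0.722  1.786 -0.025  1.385 -1.459]
```

View pics/crop4.png

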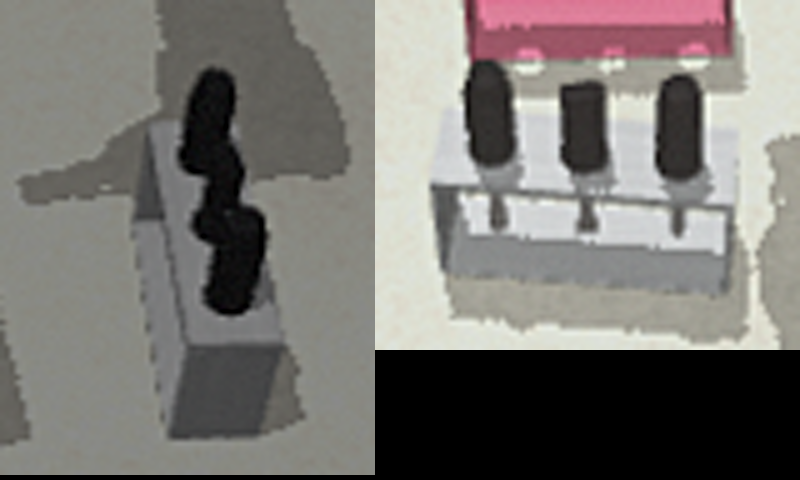

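View pics/crop5.png

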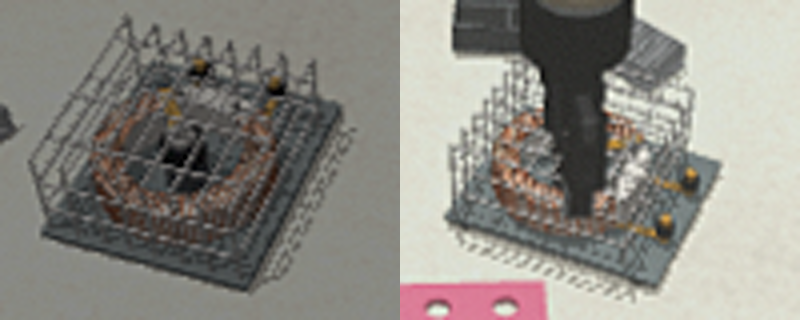

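View pics/scene2.png

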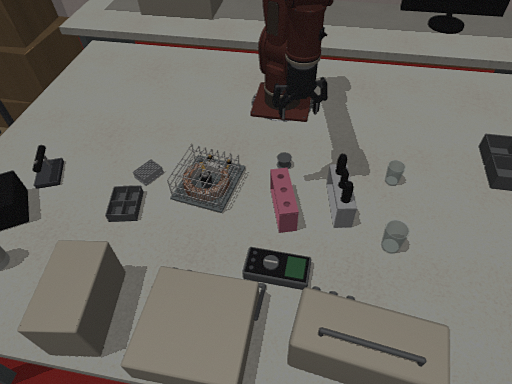

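The rack looks exactly as it did at the start, with the key upright in the middle hole. One last close look at the wiper from above.

Emit:
step_arm([
  {"dp": [0, -0.045, 0], "delta_rot": [0, 0, 0], "claw": 0},
  {"dp": [0, -0.09, 0], "delta_rot": [0, 0, 0], "claw": 0},
  {"dp": [-0.01, -0.135, -0.01], "delta_rot": [0, 0, 0], "claw": 0},
  {"dp": [-0.02, -0.18, -0.03], "delta_rot": [0, 0, 0], "claw": 0},
  {"dp": [-0.03, -0.22, -0.05], "delta_rot": [0, 0, 0], "claw": 0},
])

```text
time_s: 21.2
tool_pos: [0.4249, -0.1099, 0.2301]
eef_rot: [0.695, 0.142, -0.691, 0.143]
force: [0.7, 0.1, 0.1]
gripper_width: 0.0854
```

Emit:
step_arm([
  {"dp": [0, -0.04, -0.01], "delta_rot": [0, 0, 0], "claw": 0},
  {"dp": [0, -0.085, -0.02], "delta_rot": [0, 0, 0], "claw": 0},
  {"dp": [0, -0.085, -0.02], "delta_rot": [0, 0, 0], "claw": 0},
])

```text
time_s: 21.5
tool_pos: [0.424, -0.199, 0.2087]
eef_rot: [0.694, 0.141, -0.692, 0.141]
force: [-0.1, 0.7, 0.5]
gripper_width: 0.0851
```

```bash
python3 snap.py w26 170 60 370 210 4
```

```text
[ 0.424  -0.199   0.2087] yaw y -1.1698 x [ 3.6e-03 -1.0e-04 -1.0e+00] qv 0.0849 [-0.06  0.73  0.47] [ 0.101 -0.034  0.052] 21.5 0.08513063432182884
[ 0.716 -0.007 -0.367  1.906 -0.004  1.239 -0.819]
```

View pics/w26c.png

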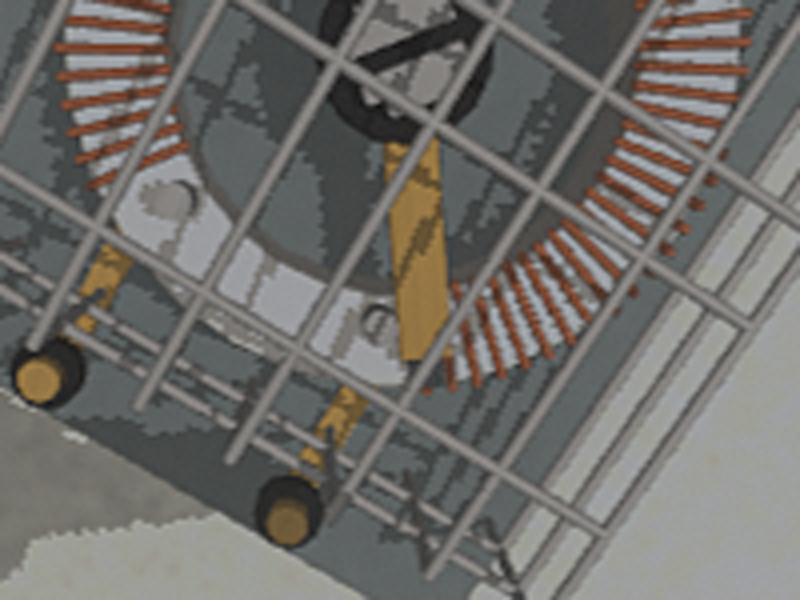

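The brass arm's edge meets the pin at crop (395,322) with no visible gap. Handing in.

Emit:
step_arm([
  {"dp": [0, 0, 0.02], "delta_rot": [0, 0, 0], "claw": 0},
  {"dp": [0, 0, 0.02], "delta_rot": [0, 0, 0], "claw": 0},
  {"dp": [0, 0, 0.02], "delta_rot": [0, 0, 0], "claw": 0},
])

```text
time_s: 21.85
tool_pos: [0.426, -0.1944, 0.2299]
eef_rot: [0.695, 0.143, -0.691, 0.143]
force: [0.8, 0.4, 0.1]
gripper_width: 0.0857
```

```bash
python3 -c "
from workcell import manip
print(manip.hand_in())"
```

```text
the job is handed in; nothing more can be done
None
```

I turned the rheostat to full resistance and hung the key back in the rack's middle hole. I handed the job in at about 22 s; it gave no verdict.

- **Key:** I took the flat-handled key from the middle hole and put its blade through the guard opening into the slot without any noticeable force.
- **Turn to the stop:** I turned the shaft clockwise by about 1.03 rad. At the pin the torque held at about 0.22–0.23 N·m for 0.3 s, inside the snug band. From that torque I estimate about 2.8 N on the pin, but I could not measure that force directly. I then unwound the torque and withdrew the key.
- **Wiper check:** The arm reads about -2.65 rad against an expected stop angle of -2.656. The last close picture shows its edge on the pin with no visible gap.
- **Key check:** It seated with a 9 N reaction at the height it was picked from. After release it hangs upright, and the rack pictures match those from the start.
- **Other things on the bench:** Nothing else looked moved in the last scene picture; I did not measure this.

**Disagreements:**
- During the first half of the turn there was up to 3 N of side force on the blade; it faded later.
- Single torque readings scattered by about 0.03 N·m, and the tool turned about 0.06 rad further after contact before the torque settled.
- One automatic reading of the arm angle after withdrawal (-2.686 rad) was probably thrown off by the brass terminal strap; the edge fits in that picture gave about -2.64.

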